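# Lock the aerosol-tight lid on the loaded centrifuge rotor

## Robot

A 6-joint arm with a two-finger parallel gripper is mounted at the origin on the work surface. World frame = base frame: x ahead of the robot, y to its left, z up, the work surface at z = 0. Lengths are in m, angles in rad, forces in N, time in s.
With the tool pointing down it reaches from about 0.3 to 0.875 m from the base axis. Payload 6.4 kg.
Tool frame: the origin (TCP) lies at the very end of the fingers, on their centre line; the grasp point (between the pads) lies 19 mm behind it (ctrl.tcp_to_grasp is the distance from the TCP to the grasp point, in m); z points along the fingers, y is the direction in which the jaws open and shut (so a half turn about z gives the same grasp; the last joint's range is limited). The gripper opens to 85 mm and grips with 20 to 120 N. Pads are 22 mm wide; open, the fingers measure 114 mm over their backs; the gripper's body (76 mm by 85 mm) begins 54 mm behind the grasp point. The pads swing forward as they close: fully open they stand 13 mm farther back than shut.
Start: joints at [-1.544, 0.181, 1.607, -0, 1.354, -0.206], TCP at [0.133, -0.559, 0.205] pointing down, gripper open.
Joint ranges: [-2.99, 2.99], [-0.89, 2.07], [0.3, 2.58], [-1.14, 4.28], [0, 2.63], [-3.12, 3.12]. Speed limits (rad/s): [2.57, 2.57, 3.01, 3.14, 3.14, 3.14].

## Interface

Orientations are given as a unit quaternion [w, x, y, z].
In Python, from bench import ctrl gives the robot as it stands. The module is installed in compiled form; this text tells all that it offers.
- The arm moves only by the tool drive_tool, never from a script. Its argument "deltas" is a list of rows, each an object with "slide": the shift along the tool's x, y, z as a fraction of full scale, a list of three; "delta_rot": the turn, a rotation vector about the tool's x, y, z as a fraction of full scale, a list of three; "hand": the opening, from 0 (shut) to 1 (fully open). In form: [{"slide": [tx, ty, tz], "delta_rot": [wx, wy, wz], "hand": hand}, ...]. A call has exactly 5 rows; each row shifts and turns the commanded pose from where the row before left it, along the tool's axes as they then stand; what a row does not reach is not made up. Full scale, the value 1, is 50 mm for a shift and 180 degrees for a turn. A row lasts 1/8 s, in which the tool goes at most 62.5 mm and 10.7 degrees, less where a joint would pass 70% of its speed; a pose out of reach is approached as far as the arm can. A call with a number of a shift or a turn outside -1 to 1 is refused whole. A call with a gripper value outside its range is refused whole. The fingers move at their own pace and stop on an object; the grip force is fixed at half the most. Time passes only in rows, so rows that do not move let the fingers close, or fill a call up. It gives the time, the measured TCP pose, the force and the opening at its end, in the units of the state.
- ctrl.get_obs(): the state, without advancing time (a new reading comes with each control period).
- ctrl.camera(name): name is "scene" or "top"; returns a dict with "frame" (480x640x3 uint8, red, green, blue), "mtx" (3x3 intrinsics, pixels), "R" (3x3) and "t" (3): a world point X has camera coordinates R X + t. Camera axes: x right, y down, z forward; pixel columns grow to the right and rows downward; lengths in m; the calibration is good to about 2 mm. A picture is of the moment at which its call begins. There is no depth.
- ctrl.hand_in(): hands the job in, once; it reports no verdict.
The state is a dict: "time_s": time; "q": joint angles; "dq": joint speeds; "joint_efforts": joint torques, N m; "eef_pos": TCP position; "eef_rot": TCP orientation; "wrist_force": force on the tool from outside, world axes, zero at the start; "torque": the same for the moment, N m; "opening": opening from 0.0 (shut) to 1.0 (fully open).
Only numpy, scipy, OpenCV 4.12 (cv2) and the standard library are available. Lean on these libraries where they do the work, as an engineer would, in place of code of your own. Each camera call takes 0.05 s, during which the arm holds its last target.

## Task

Close the loaded centrifuge rotor that sits on its loading stand: pick up its lid from the bench, set it down gently and level over the rotor's hub so that its two pins drop through the gaps between the hub's lugs, and turn it clockwise, seen from above, until the ramps have pulled it down firmly on the rubber seal. Tighten by feel: it must stay tight when you let go, but do not force it and crush the seal. Leave the tube rack, the beaker and the tip box where they stand.

Things in the scene. Friction and masses are not known exactly. Their poses are not given: they have to be found in the camera images.
- lid: Loose rotor lid, 0.24-0.34 kg: aluminium plate 140 mm across, 6 mm thick, with an upright black bar on top and a round socket below (62 mm outside, 50 inside, 27 deep). Origin: centre of the socket's foot, on which it stands on the bench; z up; x along the bar. Plate underside 27 mm, plate top 33, bar top 63 mm above the origin. Same after half a turn.
- lid_grip (a point): Middle of the lid's bar at the height to grip it: 22 mm above the plate's top, 55 mm above the lid's origin. The bar is 84 mm long (along the lid's x), 14 mm thick, 30 mm tall. Axes as the lid's.
- lid_pin (a point): One of the lid's two steel pins (the other is opposite, half a turn round), at its tip. Round, 6 mm thick, on the socket's inner wall, pointing at the axis, on the lid's x axis below the ends of the bar; tips 17 mm from the axis, centre line 7 mm above the lid's origin.
- rotor: Metal rotor bowl, 156 mm across, with 18 capped tubes sunk in it, fixed on a grey loading stand so that it cannot shift or turn. Origin: centre of the stand's foot, on the bench; z up; +x and -x run through the two gaps of the hub. Rim 85 mm above the origin. Pins in the gaps, the lid rests on the seal with its origin 62 mm above this one; on top of a lug it stands about 14 mm higher.
- hub_top (a point): Centre of the hub's top, 83 mm above the bench; axes as the rotor's. Steel hub 28 mm thick with two opposite lugs out to 44 mm across, tops 80 mm up, 124 degrees long. Turned clockwise (from above) the lid's pins run under the lugs, whose undersides slope and draw it down 6 mm per radian; the other way they meet a wall. The lid stays where it is turned to when let go.
- hub_gap (a point): Middle of one gap between the lugs, 18 mm from the axis along the rotor's +x, 80 mm up; the other is opposite. A black index mark on the rotor's rim is in line with each. 56 degrees wide: a pin drops in within 15 degrees of the middle. From there the lid turns nearly free until the pins bite, at 33 to 75 degrees clockwise (wear of the lugs differs, so only feel tells); from the bite on it sinks and stiffens.
- seal_top (a point): Centre of the black greased rubber seal ring (116 to 129 mm across) in the rotor's rim, at its top, 89 mm above the bench. Once the pins bite, the squeeze on it grows by up to 2 N per degree. The moment felt while the lid is eased on slowly (it sags after quick or big steps) tells it: about 0.3 N m is right, under 0.2 loose, over 0.4 crushed. Let the lid sink; do not lean on it.
- rack: Bystander: white tube rack with small capped tubes, 75 x 155 x 44 mm. Origin: centre of its underside.
- beaker: Bystander: glass beaker, 70 mm across, 95 mm tall. Origin: centre of its underside.
- tipbox: Bystander: grey pipette tip box with a clear lid, 87 x 122 x 62 mm. Origin: centre of its underside.
Mind the look-alikes: they are no part of the job. Leave any orange or red look-alike of the lid alone. What is shaped like the rotor but green is not meant.

How it is judged:
By the outcome, as a careful person would: the job done as asked, in the order asked, and still so for the second after the job is handed in, with the robot touching nothing.
It also fails if it takes over 70 s, if anything falls off the work surface, if the arm or the gripper's body presses on something with over 40 N, if the wrist force passes 120 N, or if a joint passes its speed limit or range.

## Working session

There is one attempt and no reset: what is moved stays moved. The work goes in short steps, Python scripts to look and compute and a tool call to move; the robot and the scene stay as the last step left them, time stands still between calls to the robot, and variables do not carry over. Pictures are saved under pics/ and viewed, and the job is handed in when it is done.

Besides the shell and the picture viewer there is one more tool, called after "Request:" as a command line: name --argument value ..., lists and objects as JSON in quotes. drive_tool: Moves the arm, as the interface text tells. Its arguments: {"type":"object","properties":{"deltas":{"type":"array","items":{"type":"object","properties":{"slide":{"type":"array","items":{"type":"number"}},"delta_rot":{"type":"array","items":{"type":"number"}},"hand":{"type":"number"}}}}},"required":["deltas"]}

```bash
mkdir -p pics
python3 - <<'E'
from bench import ctrl
import cv2,pickle
d={}
for n in("scene","top"):
    c=ctrl.camera(n);d[n]=c
    cv2.imwrite(f"pics/{n}0.png",c["frame"][:,:,::-1]);print(n,c["mtx"],c["R"],c["t"])
pickle.dump(d,open("cam0.pkl","wb"))
print(ctrl.get_obs(),ctrl.tcp_to_grasp)
E
```

```text
scene [[490.11423569   0.         324.23904627]
 [  0.         490.11423569 237.70198741]
 [  0.           0.           1.        ]] [[-0.6484873   0.76122285  0.00199874]
 [ 0.59095349  0.50508609 -0.6290167 ]
 [-0.47983142 -0.40672818 -0.77738922]] [ 0.30700891 -0.30524828  1.48976202]
top [[484.92163736   0.         321.96169434]
 [  0.         484.92163736 236.46819359]
 [  0.           0.           1.        ]] [[-0.00947418 -0.99991174 -0.00931398]
 [-0.99122427  0.01061922 -0.13176369]
 [ 0.13185097  0.00798389 -0.9912374 ]] [0.06760124 0.59207454 0.87955312]
{'time_s': 0.1, 'q': array([-1.54432056e+00,  1.81469375e-01,  1.60787259e+00, -4.58025638e-05,
        1.35380294e+00, -2.06307232e-01]), 'dq': array([ 0.0023037 , -0.00215183, -0.00219374, -0.0006713 ,  0.00040414,
        0.00088127]), 'joint_efforts': array([ 2.07853614e-04, -4.45876300e+01, -3.52235591e+01, -3.65244459e-04,
        4.20049255e-03,  3.04197465e-05]), 'eef_pos': array([ 0.13262818, -0.55895839,  0.20448992]), 'eef_rot': array([-7.74997279e-04,  9.93233279e-01,  1.16133763e-01,  4.74217644e-05]), 'wrist_force': array([0.59166761, 0.20436936, 0.73596289]), 'torque': array([-0.00124096,  0.02652642, -0.07941958]), 'opening': 0.997248707253084} 0.0187
```

View pics/scene0.png

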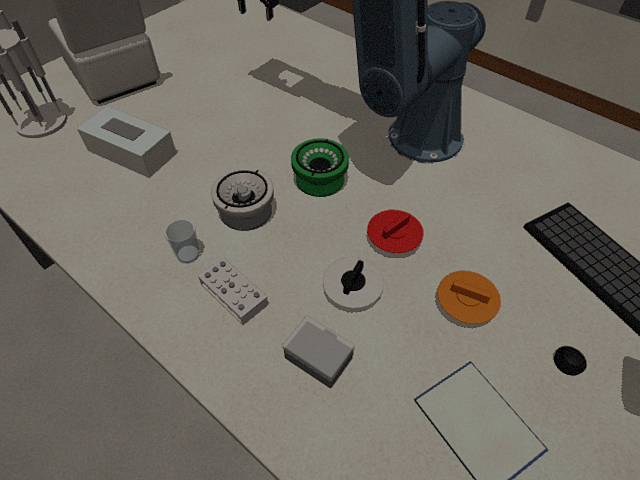

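View pics/top0.png

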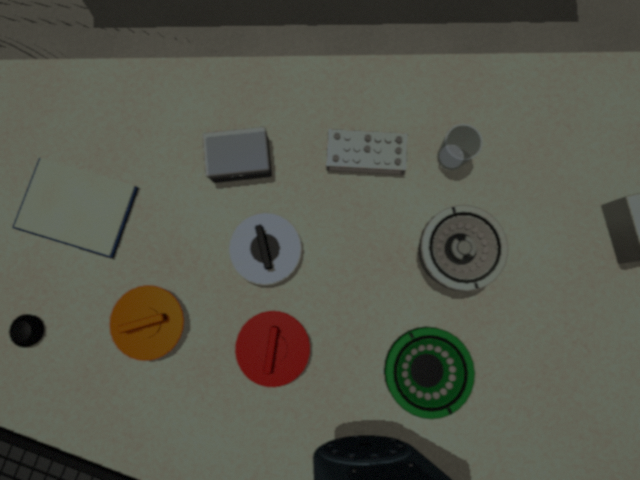

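Candidate lids in the top view are the silver one with the black bar at (266,249), a red one at (273,348) and an orange one at (148,322). Only the silver one fits the description (aluminium plate, black bar). The rotor candidates are the grey/metal bowl at (463,248) and a green one at (430,371), and the grey one is meant. I'll confirm both with enlarged crops.

Run:
```python
import cv2,pickle,numpy as np
d=pickle.load(open("cam0.pkl","rb"))
t=d["top"]["frame"][:,:,::-1];s=d["scene"]["frame"][:,:,::-1]
f=lambda im,x,y:cv2.resize(im[y-50:y+50,x-60:x+60],None,fx=3.3,fy=3,interpolation=cv2.INTER_CUBIC)
a=np.vstack([np.hstack([f(t,266,249),f(t,463,248)]),np.hstack([f(s,353,283),f(s,243,195)])])
a=np.clip(a.astype(float)*1.3,0,255).astype(np.uint8)
cv2.imwrite("pics/crop.png",a);print(a.shape)
```

```text
(600, 792, 3)
```

View pics/crop.png

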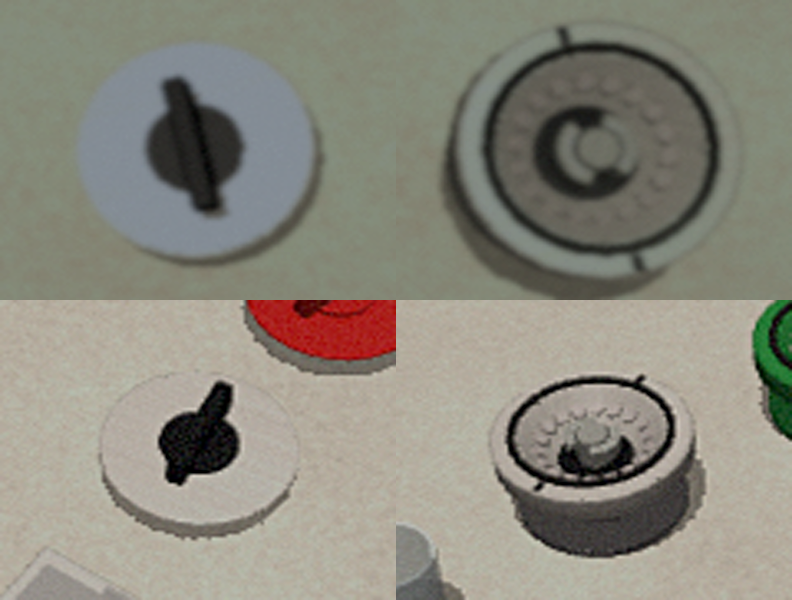

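```bash
cat > h.py <<'E'
import cv2,numpy as np
def cast(c,uv,z):
    uv=np.asarray(uv,float).reshape(-1,2)
    r=np.linalg.solve(c["mtx"],np.c_[uv,np.ones(len(uv))].T)
    d=(c["R"].T@r).T; o=-c["R"].T@c["t"]
    return o+d*((z-o[2])/d[:,2])[:,None]
def circ(P):
    A=np.c_[2*P[:,:2],np.ones(len(P))];b=(P[:,:2]**2).sum(1)
    s=np.linalg.lstsq(A,b,rcond=None)[0];r=np.sqrt(s[2]+s[0]**2+s[1]**2)
    return s[:2],r,np.std(np.hypot(*(P[:,:2]-s[:2]).T)-r)
def big(m,n=1):
    cs,_=cv2.findContours(m.astype(np.uint8),cv2.RETR_EXTERNAL,cv2.CHAIN_APPROX_NONE)
    return sorted(cs,key=cv2.contourArea)[::-1][:n]
E
python3 - <<'E'
import pickle,sys;sys.path.insert(0,'.')
from h import *
d=pickle.load(open("cam0.pkl","rb"))
for n,(lx,ly),(rx,ry) in (("top",(266,249),(463,248)),("scene",(353,283),(243,195))):
    c=d[n];f=c["frame"].astype(int);g=f.sum(2)/3
    yy,xx=np.mgrid[:480,:640]
    nl=np.hypot(xx-lx,yy-ly)<48
    print(n,"table",f[ly,lx-45],"plate",f[ly,lx-26])
    if n=="top":
        m=nl&((f[:,:,2]-f[:,:,1])>5)
        k=max(big(m),key=cv2.contourArea);k=cv2.convexHull(k);P=cast(c,k,.033);print("plate",circ(P))
    bar=nl&(g<45)&(np.hypot(xx-lx,yy-ly)<33)
    k=big(bar)[0];P=cast(c,k,.063);print("black",k.reshape(-1,2).min(0),k.reshape(-1,2).max(0),cv2.minAreaRect((P[:,:2]*1000).astype(np.float32)))
    # seal
    m=(np.hypot(xx-rx,yy-ry)<48)&(g<60)
    k=big(m)[0];H=cv2.convexHull(k);print("sealhull",len(k),circ(cast(c,H,.089)))
    print(np.unique((g[ry-50:ry+50,rx-50:rx+50]//10).astype(int),return_counts=True))
    im=np.zeros((480,640),np.uint8);im[bar]=255;im[m]=255
    cv2.imwrite(f"pics/m_{n}.png",np.hstack([cv2.resize(im[y-50:y+50,x-50:x+50],(400,400),interpolation=0) for x,y in((lx,ly),(rx,ry))]))
E
python3 -c "
import cv2,numpy as np
cv2.imwrite('pics/m.png',cv2.resize(np.vstack([cv2.imread('pics/m_top.png'),cv2.imread('pics/m_scene.png')]),(600,600)))"
```

```text
top table [101 107  94] plate [102 109 116]
plate (array([0.57262561, 0.17129713]), np.float64(0.0646930836003647), np.float64(0.0003749496683217652))
black [251 226] [278 269] ((570.8970947265625, 169.020751953125), (74.14120483398438, 47.98628616333008), 44.59379959106445)
sealhull 220 (array([ 0.56461333, -0.19308841]), np.float64(0.06493402702595244), np.float64(0.003678172764430282))
(array([ 1,  2,  3,  4,  5,  6,  7,  8,  9, 10]), array([  28,  392,  376,  344,  601,  753, 2093,  737, 3135, 1541]))
scene table [139 135 124] plate [136 129 125]
black [341 261] [364 294] ((582.5447387695312, 174.70602416992188), (87.06588745117188, 51.62172317504883), 43.44002151489258)
sealhull 132 (array([ 0.56639125, -0.19353008]), np.float64(0.0648520575602424), np.float64(0.0030600874887946874))
(array([ 0,  1,  2,  3,  4,  5,  6,  7,  8,  9, 10, 11, 12, 13, 14, 15]), array([ 181,   93,   99,  126,  576,  324,  129,  178,  162,  145,  267,
        365, 1481, 5793,   80,    1]))
```

View pics/m.png

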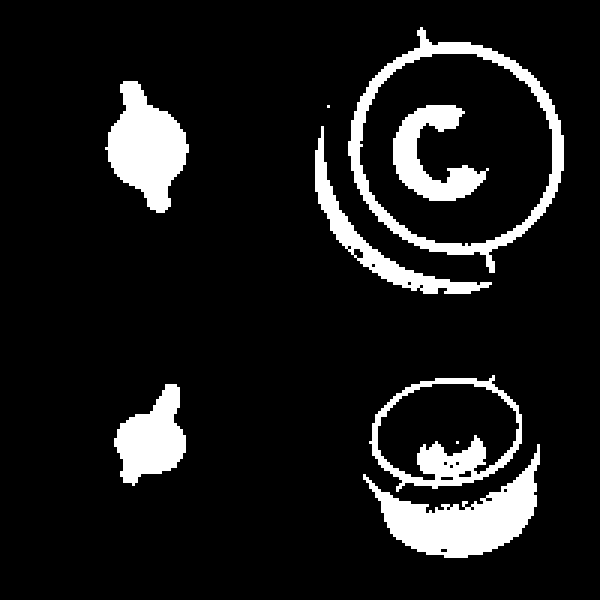

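Run:
```python
import pickle,sys;sys.path.insert(0,'.')
from h import *
d=pickle.load(open("cam0.pkl","rb"))
yy,xx=np.mgrid[:480,:640]
for n,(lx,ly),(rx,ry) in (("top",(266,249),(463,248)),("scene",(353,283),(243,195))):
    c=d[n];f=c["frame"].astype(int);g=f.sum(2)/3
    print(n,"campos",-c["R"].T@c["t"])
    if n=="top":
        m=(np.hypot(xx-lx,yy-ly)<48)&((f[:,:,2]-f[:,:,1])>-2)
        m=cv2.morphologyEx(m.astype(np.uint8),cv2.MORPH_OPEN,np.ones((3,3)))
        P=cast(c,cv2.convexHull(big(m)[0]),.033);print("plate",circ(P))
    bar=((np.hypot(xx-lx,yy-ly)<33)&(g<50)).astype(np.uint8)
    op=cv2.morphologyEx(bar,cv2.MORPH_OPEN,cv2.getStructuringElement(2,(17,17)))
    op=cv2.morphologyEx(bar,cv2.MORPH_OPEN,cv2.getStructuringElement(2,(15,15)) if n=="top" else cv2.getStructuringElement(2,(13,11)))
    P=cast(c,big(op)[0],.033);print("disc",circ(P))
    disc=cv2.dilate(op,np.ones((5,5)))
    tips=bar&(1-disc)
    nn,lab,st,ce=cv2.connectedComponentsWithStats(tips)
    i=np.argsort(-st[1:,4])[:2]+1
    print("tips px",ce[i],st[i,4])
    for z in(.048,.063):
        E=cast(c,ce[i],z)[:,:2];v=E[0]-E[1];print(z,E,np.degrees(np.arctan2(v[1],v[0])),E.mean(0))
    m=((np.hypot(xx-rx,yy-ry)<52)&(g<(60 if n=="top" else 75))).astype(np.uint8)
    cs,hi=cv2.findContours(m,cv2.RETR_CCOMP,cv2.CHAIN_APPROX_NONE)
    ks=[k for k,h in zip(cs,hi[0]) if h[3]>=0]
    k=max(ks,key=cv2.contourArea);C,r,s=circ(cast(c,k,.089));print("seal hole",C,r,s)
    # index marks on rim, annulus 67..76 mm at z=.085
    w=cast(c,np.c_[xx.ravel(),yy.ravel()],.085)[:,:2].reshape(480,640,2)-C
    rr=np.hypot(w[...,0],w[...,1])
    ok=(rr>.0685)&(rr<.0745)
    th=np.degrees(np.arctan2(w[...,1],w[...,0]))
    o=np.argsort(g[ok]);
    print(np.c_[th[ok][o],g[ok][o]][:14].round(0).tolist())
```

```text
top campos [0.4715492  0.05428565 0.95048951]
plate (array([0.57275833, 0.17113761]), np.float64(0.06740576663164537), np.float64(0.00031495952021841025))
disc (array([0.5728819 , 0.17169164]), np.float64(0.025601088621850954), np.float64(0.0008528464374879138))
tips px [[259.30612245 228.71428571]
 [268.75675676 266.45945946]] [49 37]
0.048 [[0.60759474 0.17944708]
 [0.53626024 0.16126988]] 14.29567746001397 [0.57192749 0.17035848]
0.063 [[0.60533357 0.17736681]
 [0.53518469 0.15949172]] 14.295677460013982 [0.57025913 0.16842927]
seal hole [ 0.5647335  -0.19304761] 0.05796179287608037 0.0005824906768723875
[[13.0, 37.0], [14.0, 39.0], [-166.0, 40.0], [-165.0, 42.0], [12.0, 42.0], [14.0, 43.0], [-166.0, 44.0], [12.0, 46.0], [-165.0, 47.0], [-167.0, 50.0], [-164.0, 51.0], [14.0, 52.0], [12.0, 53.0], [-167.0, 56.0]]
scene campos [1.09431355 0.52640265 0.96550503]
disc (array([0.57123355, 0.16912777]), np.float64(0.026656170176621127), np.float64(0.0011215626516935548))
tips px [[359.15686275 264.64705882]
 [345.63636364 292.54545455]] [51 11]
0.048 [[0.53652491 0.15940526]
 [0.61589303 0.18332014]] -163.2316122299254 [0.57620897 0.1713627 ]
0.063 [[0.54564402 0.16540519]
 [0.62371458 0.18892908]] -163.23161222992542 [0.5846793  0.17716713]
seal hole [ 0.56120878 -0.19860526] 0.051402973347125167 0.012102032170270184
[[14.0, 16.0], [-167.0, 34.0], [16.0, 48.0], [13.0, 70.0], [18.0, 72.0], [-165.0, 78.0], [-169.0, 88.0], [-171.0, 89.0], [68.0, 90.0], [31.0, 100.0], [49.0, 104.0], [13.0, 107.0], [61.0, 109.0], [51.0, 112.0]]
```

The crops show the silver lid with its black bar, and the grey rotor with two index marks on its rim. The lid is at (0.572, 0.170) with the bar at about 15°. The rotor is at (0.565, -0.193) with its gaps at about 13.5°. I'll approach the lid with the tool turned half round, which leaves joint 6 room for the clockwise turn.

```bash
cat > plan.py <<'E'
import numpy as np
from scipy.spatial.transform import Rotation as Ro
from bench import ctrl
def st():
    o=ctrl.get_obs();w,x,y,z=o["eef_rot"];R=Ro.from_quat([x,y,z,w]).as_matrix();return o,R
def plan(tgt,turn,n):
    o,R=st();p=o["eef_pos"].copy();t=turn/n
    for i in range(n):
        s=R.T@((np.array(tgt)-p)/(n-i))
        s=np.round(s/.05,2)
        print(s.tolist(),round(t/180,4))
        p=p+R@(s*.05);R=R@Ro.from_rotvec([0,0,np.radians(t)]).as_matrix()
    print("end",p)
def rep():
    o,R=st();print("t",o["time_s"],"p",o["eef_pos"].round(4),"phi",np.degrees(np.arctan2(R[1,0],R[0,0])).round(2),"zax",R[:,2].round(4),"F",o["wrist_force"].round(2),"T",o["torque"].round(3),"op",round(o["opening"],3),"q",o["q"].round(2))
E
python3 -c "
from plan import *
plan([.572,.1705,.20],-180,20);rep()"
```

```text
[0.6, -0.61, 0.01] -0.05
[0.68, -0.51, 0.01] -0.05
[0.75, -0.39, 0.01] -0.05
[0.81, -0.27, 0.0] -0.05
[0.84, -0.14, 0.01] -0.05
[0.85, -0.01, 0.0] -0.05
[0.84, 0.12, 0.01] -0.05
[0.81, 0.25, 0.0] -0.05
[0.76, 0.38, 0.01] -0.05
[0.69, 0.49, 0.0] -0.05
[0.61, 0.6, 0.01] -0.05
[0.51, 0.68, 0.0] -0.05
[0.39, 0.76, 0.01] -0.05
[0.27, 0.81, 0.0] -0.05
[0.14, 0.84, 0.01] -0.05
[0.01, 0.85, 0.0] -0.05
[-0.12, 0.85, 0.01] -0.05
[-0.26, 0.81, 0.0] -0.05
[-0.38, 0.77, 0.01] -0.05
[-0.49, 0.69, 0.0] -0.05
end [0.5720701  0.17027211 0.20008289]
t 0.1 p [ 0.1326 -0.559   0.2045] phi 13.34 zax [-1.0e-04  1.6e-03 -1.0e+00] F [0.59 0.2  0.74] T [-0.001  0.027 -0.079] op 0.997 q [-1.54  0.18  1.61 -0.    1.35 -0.21]
```

Request:
drive_tool --deltas '[{"slide":[0.6,-0.61,0],"delta_rot":[0,0,-0.05],"hand":1},{"slide":[0.68,-0.51,0],"delta_rot":[0,0,-0.05],"hand":1},{"slide":[0.75,-0.39,0],"delta_rot":[0,0,-0.05],"hand":1},{"slide":[0.81,-0.27,0],"delta_rot":[0,0,-0.05],"hand":1},{"slide":[0.84,-0.14,0],"delta_rot":[0,0,-0.05],"hand":1}]'

```text
time_s: 0.72
eef_pos: [0.2431, -0.3758, 0.2049]
eef_rot: [-0.0, 0.872, 0.49, 0.0]
wrist_force: [0.1, -0.2, 0.3]
opening: 1.005
```

Request:
drive_tool --deltas '[{"slide":[0.85,-0.01,0],"delta_rot":[0,0,-0.05],"hand":1},{"slide":[0.84,0.12,0],"delta_rot":[0,0,-0.05],"hand":1},{"slide":[0.81,0.25,0],"delta_rot":[0,0,-0.05],"hand":1},{"slide":[0.76,0.38,0],"delta_rot":[0,0,-0.05],"hand":1},{"slide":[0.69,0.49,0],"delta_rot":[0,0,-0.05],"hand":1}]'

```text
time_s: 1.35
eef_pos: [0.3522, -0.194, 0.2051]
eef_rot: [-0.0, 0.618, 0.786, 0.0]
wrist_force: [1.0, -0.6, 0.3]
opening: 0.997
```

```bash
python3 -c "
from plan import *
rep()
plan([.572,.1705,.20],-90,10)"
```

```text
t 1.35 p [ 0.3522 -0.194   0.2051] phi 103.62 zax [-0.e+00  1.e-04 -1.e+00] F [ 0.97 -0.64  0.31] T [-0.045 -0.07  -0.047] op 0.997 q [-0.8  -0.23  2.01  0.    1.36 -1.04]
[0.61, 0.6, 0.01] -0.05
[0.5, 0.69, 0.01] -0.05
[0.39, 0.76, 0.01] -0.05
[0.27, 0.81, 0.01] -0.05
[0.14, 0.84, 0.01] -0.05
[0.0, 0.85, 0.01] -0.05
[-0.13, 0.84, 0.01] -0.05
[-0.26, 0.81, 0.01] -0.05
[-0.38, 0.76, 0.01] -0.05
[-0.49, 0.69, 0.01] -0.05
end [0.57198603 0.17053784 0.20015102]
```

Request:
drive_tool --deltas '[{"slide":[0.61,0.6,0],"delta_rot":[0,0,-0.05],"hand":1},{"slide":[0.5,0.69,0],"delta_rot":[0,0,-0.05],"hand":1},{"slide":[0.39,0.76,0],"delta_rot":[0,0,-0.05],"hand":1},{"slide":[0.27,0.81,0],"delta_rot":[0,0,-0.05],"hand":1},{"slide":[0.14,0.84,0],"delta_rot":[0,0,-0.05],"hand":1}]'

```text
time_s: 1.98
eef_pos: [0.4633, -0.0119, 0.2051]
eef_rot: [-0.0, 0.27, 0.963, -0.0]
wrist_force: [0.7, -0.4, -0.6]
opening: 0.997
```

Request:
drive_tool --deltas '[{"slide":[0,0.85,0],"delta_rot":[0,0,-0.05],"hand":1},{"slide":[-0.13,0.84,0],"delta_rot":[0,0,-0.05],"hand":1},{"slide":[-0.26,0.81,0],"delta_rot":[0,0,-0.05],"hand":1},{"slide":[-0.38,0.76,0],"delta_rot":[0,0,-0.05],"hand":1},{"slide":[-0.49,0.69,0],"delta_rot":[0,0,-0.05],"hand":1}]'

```text
time_s: 2.6
eef_pos: [0.5737, 0.1693, 0.2047]
eef_rot: [-0.0, -0.119, 0.993, -0.0]
wrist_force: [0.9, 0.0, 0.7]
opening: 1.0
```

```bash
python3 -c "
from plan import *
import cv2
rep()
plan([.572,.1705,.11],-1.5,5)
c=ctrl.camera('scene');f=c['frame'][190:370,230:470,::-1]
cv2.imwrite('pics/s1.png',cv2.resize(f,None,fx=3,fy=3))"
```

```text
t 2.6 p [0.5737 0.1693 0.2047] phi -166.36 zax [-8.e-04 -1.e-04 -1.e+00] F [0.89 0.   0.7 ] T [-0.022  0.035 -0.021] op 1.0 q [ 0.09  0.23  1.55 -0.    1.36 -1.72]
[0.01, 0.01, 0.38] -0.0017
[0.0, 0.01, 0.38] -0.0017
[0.01, 0.0, 0.38] -0.0017
[0.0, 0.01, 0.38] -0.0017
[0.01, 0.0, 0.37] -0.0017
end [0.57181304 0.17040433 0.1102354 ]
```

View pics/s1.png

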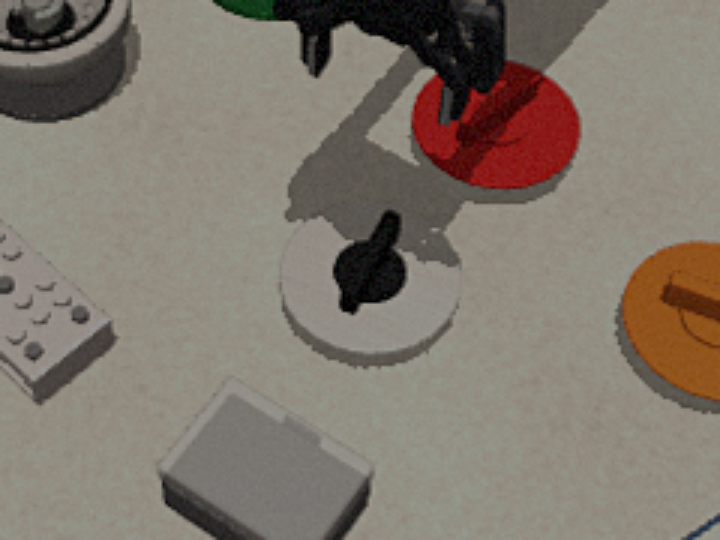

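Request:
drive_tool --deltas '[{"slide":[0.01,0.01,0.4],"delta_rot":[0,0,-0.004],"hand":1},{"slide":[0.01,0.01,0.5],"delta_rot":[0,0,-0.004],"hand":1},{"slide":[0.01,0.01,0.5],"delta_rot":[0,0,0],"hand":1},{"slide":[0,0,0.5],"delta_rot":[0,0,0],"hand":1},{"slide":[0,0,0.3],"delta_rot":[0,0,0],"hand":0.6}]'

```text
time_s: 3.28
eef_pos: [0.5705, 0.169, 0.0935]
eef_rot: [-0.001, -0.129, 0.992, 0.0]
wrist_force: [0.4, -0.6, -0.1]
opening: 0.82
```

```bash
python3 -c "
from plan import *
import cv2
rep()
c=ctrl.camera('scene');f=c['frame'][190:370,230:470,::-1]
cv2.imwrite('pics/s2.png',cv2.resize(f,None,fx=3,fy=3))"
```

```text
t 3.275 p [0.5705 0.169  0.0935] phi -165.23 zax [-2.6e-03 -2.0e-04 -1.0e+00] F [ 0.43 -0.56 -0.13] T [-0.024 -0.03   0.028] op 0.82 q [ 0.09  0.35  1.64  0.    1.15 -1.74]
```

View pics/s2.png

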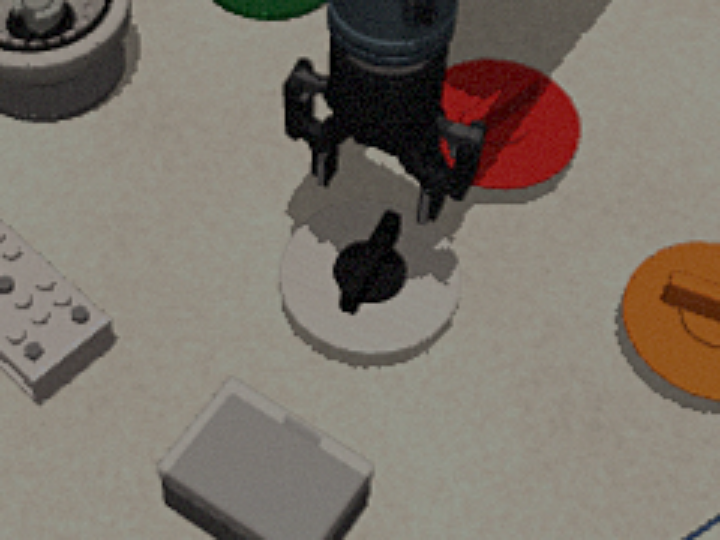

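Request:
drive_tool --deltas '[{"slide":[-0.02,0.01,0.3],"delta_rot":[0,0,0],"hand":0.6},{"slide":[-0.01,0.01,0.4],"delta_rot":[0,0,0],"hand":0.6},{"slide":[0,0,0.25],"delta_rot":[0,0,0],"hand":0.6},{"slide":[0,0,0.1],"delta_rot":[0,0,0],"hand":0.6},{"slide":[0,0,0],"delta_rot":[0,0,0],"hand":0.6}]'

```text
time_s: 3.95
eef_pos: [0.5727, 0.1704, 0.0425]
eef_rot: [-0.0, -0.129, 0.992, 0.0]
wrist_force: [-0.5, 0.1, 0.5]
opening: 0.601
```

```bash
python3 -c "
from plan import *
import cv2
rep()
c=ctrl.camera('scene');f=c['frame'][190:370,230:470,::-1]
cv2.imwrite('pics/s3.png',cv2.resize(f,None,fx=3,fy=3))"
```

```text
t 3.95 p [0.5727 0.1704 0.0425] phi -165.22 zax [-5.e-04 -0.e+00 -1.e+00] F [-0.48  0.1   0.48] T [ 0.004 -0.017  0.044] op 0.601 q [ 0.09  0.42  1.66  0.    1.06 -1.74]
```

View pics/s3.png

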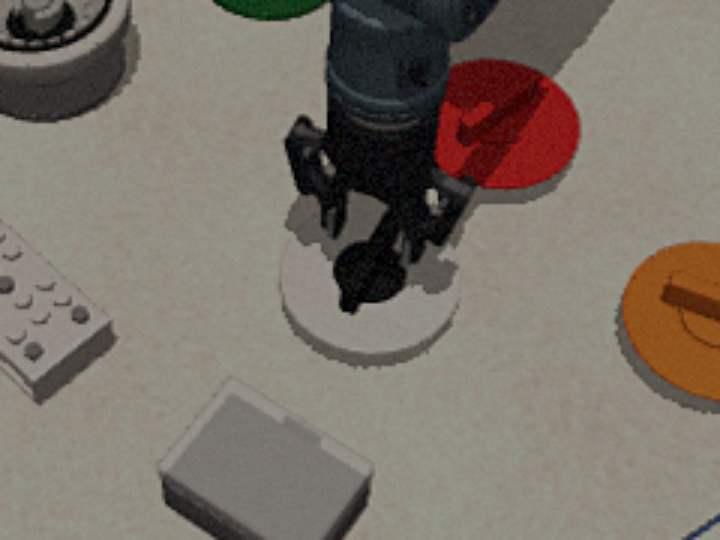

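Request:
drive_tool --deltas '[{"slide":[0,0,0.08],"delta_rot":[0,0,0],"hand":0.4},{"slide":[0,0,0],"delta_rot":[0,0,0],"hand":0},{"slide":[0,0,0],"delta_rot":[0,0,0],"hand":0},{"slide":[0,0,0],"delta_rot":[0,0,0],"hand":0},{"slide":[0,0,0],"delta_rot":[0,0,0],"hand":0}]'

```text
time_s: 4.62
eef_pos: [0.5729, 0.1705, 0.0389]
eef_rot: [0.0, -0.129, 0.992, -0.0]
wrist_force: [0.4, -0.5, 0.7]
opening: 0.003
```

```bash
python3 -c "
from plan import *
rep()"
```

```text
t 4.625 p [0.5729 0.1705 0.0389] phi -165.22 zax [ 1.e-04  0.e+00 -1.e+00] F [ 0.37 -0.5   0.7 ] T [-0.025 -0.022  0.021] op 0.003 q [ 0.09  0.43  1.66  0.    1.05 -1.74]
```

```bash
python3 -c "
from plan import *
import cv2
import numpy as np
c=ctrl.camera('scene');f=c['frame'][190:370,230:470,::-1]
t=ctrl.camera('top')['frame'][170:350,160:400,::-1]
o=np.vstack([cv2.resize(f,(700,300)),cv2.resize(t,(700,300))])
X=np.array([0.5729,0.1705,.0389]);u=c['mtx']@(c['R']@X+c['t']);print(u[:2]/u[2])
cv2.imwrite('pics/s4.png',cv2.resize(f,None,fx=3,fy=3));cv2.imwrite('pics/t4.png',cv2.resize(t,None,fx=3,fy=3))"
```

```text
[352.96037106 279.43143331]
```

View pics/s4.png

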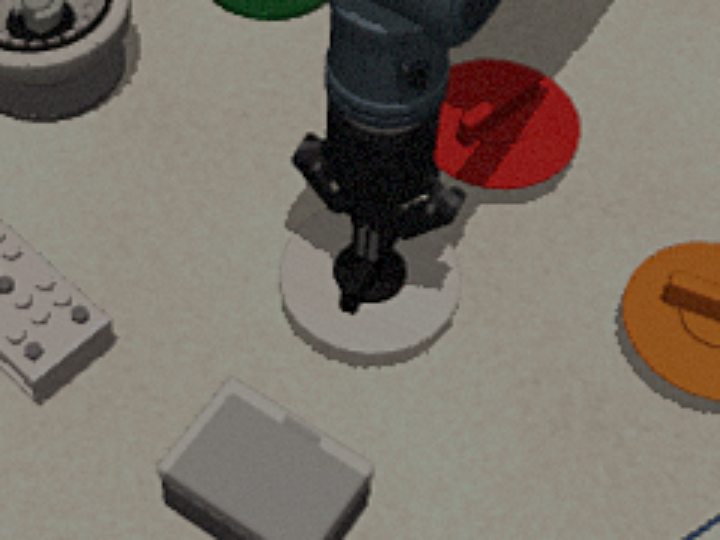

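View pics/t4.png

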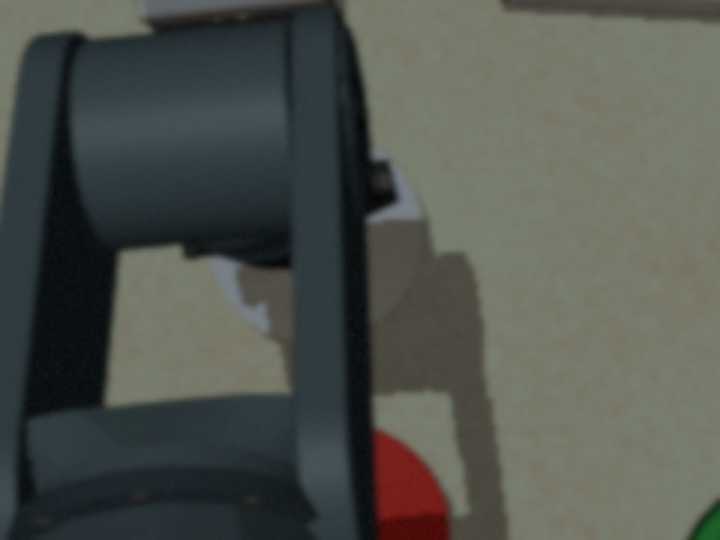

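```bash
python3 -c "
from plan import *
import cv2
import numpy as np
c=ctrl.camera('scene');f=c['frame'][240:310,310:400,::-1]
for X in([.572,.1705,.063],[.572+.0406,.1705+.0109,.063],[.572-.0406,.1705-.0109,.063]):
    u=c['mtx']@(c['R']@np.array(X)+c['t']);print((u[:2]/u[2]-[310,240])*8)
cv2.imwrite('pics/s5.png',np.clip(cv2.resize(f,None,fx=8,fy=8,interpolation=2).astype(float)*2.5,0,255))"
```

```text
[349.7749995  264.93675039]
[289.14615634 379.03571486]
[407.81677756 155.70644961][ WARN:0@1.501] global loadsave.cpp:1063 imwrite_ Unsupported depth image for selected encoder is fallbacked to CV_8U.
```

View pics/s5.png

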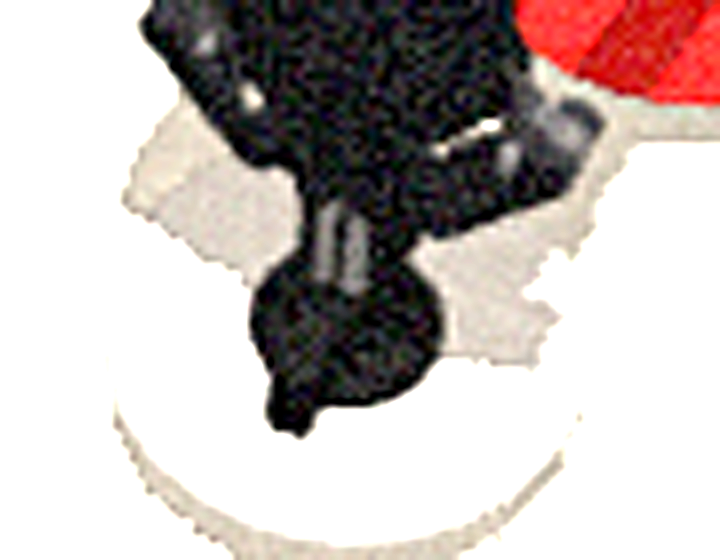

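The opening reads 0.003, where a 14 mm bar should give about 0.16, yet the lid has not moved. I'll lift slightly to see what is held.

Request:
drive_tool --deltas '[{"slide":[0,0,-0.1],"delta_rot":[0,0,0],"hand":0},{"slide":[0,0,-0.2],"delta_rot":[0,0,0],"hand":0},{"slide":[0,0,-0.2],"delta_rot":[0,0,0],"hand":0},{"slide":[0,0,-0.1],"delta_rot":[0,0,0],"hand":0},{"slide":[0,0,0],"delta_rot":[0,0,0],"hand":0}]'

```text
time_s: 5.4
eef_pos: [0.5733, 0.1705, 0.0696]
eef_rot: [0.001, -0.129, 0.992, -0.0]
wrist_force: [-0.1, 0.3, -0.0]
opening: 0.0
```

```bash
python3 -c "
from plan import *
import cv2
import numpy as np
rep()
c=ctrl.camera('scene');f=c['frame'][240:310,310:400,::-1]
cv2.imwrite('pics/s6.png',np.clip(cv2.resize(f,None,fx=8,fy=8,interpolation=2).astype(float)*3,0,255).astype(np.uint8))"
```

```text
t 5.4 p [0.5733 0.1705 0.0696] phi -165.22 zax [ 1.4e-03  1.0e-04 -1.0e+00] F [-0.12  0.27 -0.02] T [-0.011  0.008 -0.018] op 0.0 q [ 0.09  0.38  1.65  0.    1.11 -1.74]
```

View pics/s6.png

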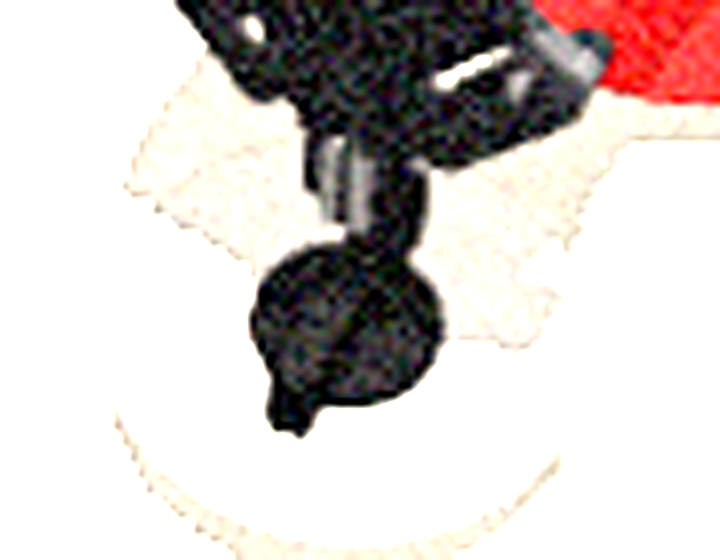

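Nothing is held. I'll enlarge the original pictures with the contrast stretched, to re-measure the bar.

```bash
python3 -c "
import pickle,cv2,numpy as np
d=pickle.load(open('cam0.pkl','rb'))
a=d['top']['frame'][215:285,241:291,::-1];b=d['scene']['frame'][248:308,328:378,::-1]
g=lambda x:np.clip(cv2.resize(x,(400,600) if x is a else (400,480),interpolation=2).astype(float)*4,0,255).astype(np.uint8)
A=cv2.resize(a,(400,560),interpolation=cv2.INTER_NEAREST);B=cv2.resize(b,(400,480),interpolation=cv2.INTER_NEAREST);B=cv2.copyMakeBorder(B,0,80,0,0,0)
o=np.clip(np.hstack([A,B]).astype(float)*4,0,255).astype(np.uint8)
cv2.imwrite('pics/z.png',o)"
```

```text
(no output)
```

View pics/z.png

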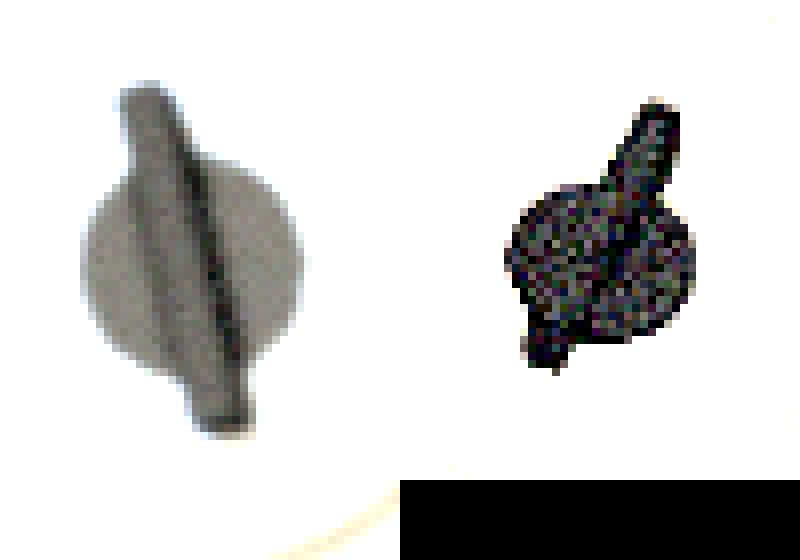

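Seen from the scene camera, the fingertips look about 12 mm higher than the reported TCP, which would put the closed fingers over the bar rather than around it. I'll check by feel, lowering the closed fingers slowly over the bar.

Request:
drive_tool --deltas '[{"slide":[0,0,0.05],"delta_rot":[0,0,0],"hand":0},{"slide":[0,0,0.05],"delta_rot":[0,0,0],"hand":0},{"slide":[0,0,0.05],"delta_rot":[0,0,0],"hand":0},{"slide":[0,0,0],"delta_rot":[0,0,0],"hand":0},{"slide":[0,0,0],"delta_rot":[0,0,0],"hand":0}]'

```text
time_s: 6.08
eef_pos: [0.5728, 0.1705, 0.0613]
eef_rot: [-0.0, -0.129, 0.992, 0.0]
wrist_force: [-0.3, -0.9, -0.0]
opening: 0.001
```

Request:
drive_tool --deltas '[{"slide":[0,0,0.03],"delta_rot":[0,0,0],"hand":0},{"slide":[0,0,0.03],"delta_rot":[0,0,0],"hand":0},{"slide":[0,0,0],"delta_rot":[0,0,0],"hand":0},{"slide":[0,0,0],"delta_rot":[0,0,0],"hand":0},{"slide":[0,0,0],"delta_rot":[0,0,0],"hand":0}]'

```text
time_s: 6.7
eef_pos: [0.5728, 0.1705, 0.0584]
eef_rot: [0.0, -0.129, 0.992, -0.0]
wrist_force: [0.2, 0.4, 0.1]
opening: -0.003
```

```bash
python3 -c "
from plan import *
import cv2
import numpy as np
rep()
c=ctrl.camera('scene');f=c['frame'][240:310,310:400,::-1]
cv2.imwrite('pics/s7.png',np.clip(cv2.resize(f,None,fx=8,fy=8,interpolation=0).astype(float)*2.5,0,255).astype(np.uint8))"
```

```text
t 6.7 p [0.5728 0.1705 0.0584] phi -165.22 zax [ 1.e-04  0.e+00 -1.e+00] F [0.24 0.39 0.09] T [ 0.009 -0.015 -0.003] op -0.003 q [ 0.09  0.4   1.66 -0.    1.09 -1.74]
```

View pics/s7.png

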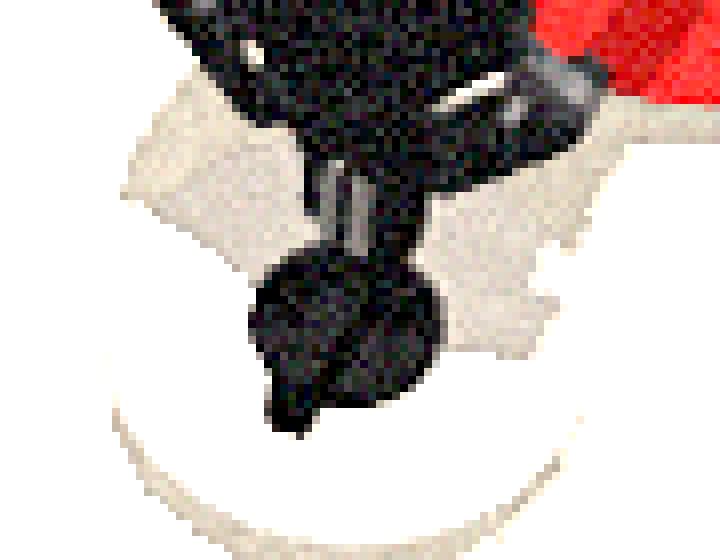

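Request:
drive_tool --deltas '[{"slide":[0,0,0.03],"delta_rot":[0,0,0],"hand":0},{"slide":[0,0,0.03],"delta_rot":[0,0,0],"hand":0},{"slide":[0,0,0],"delta_rot":[0,0,0],"hand":0},{"slide":[0,0,0],"delta_rot":[0,0,0],"hand":0},{"slide":[0,0,0],"delta_rot":[0,0,0],"hand":0}]'

```text
time_s: 7.38
eef_pos: [0.5729, 0.1705, 0.0554]
eef_rot: [0.0, -0.129, 0.992, -0.0]
wrist_force: [0.3, -0.3, -0.0]
opening: 0.001
```

Request:
drive_tool --deltas '[{"slide":[0,0,0.03],"delta_rot":[0,0,0],"hand":0},{"slide":[0,0,0.03],"delta_rot":[0,0,0],"hand":0},{"slide":[0,0,0],"delta_rot":[0,0,0],"hand":0},{"slide":[0,0,0],"delta_rot":[0,0,0],"hand":0},{"slide":[0,0,0],"delta_rot":[0,0,0],"hand":0}]'

```text
time_s: 8.0
eef_pos: [0.5728, 0.1705, 0.0523]
eef_rot: [0.0, -0.129, 0.992, 0.0]
wrist_force: [0.4, -0.6, -0.1]
opening: -0.0
```

Request:
drive_tool --deltas '[{"slide":[0,0,0.06],"delta_rot":[0,0,0],"hand":0},{"slide":[0,0,0.06],"delta_rot":[0,0,0],"hand":0},{"slide":[0,0,0.06],"delta_rot":[0,0,0],"hand":0},{"slide":[0,0,0.06],"delta_rot":[0,0,0],"hand":0},{"slide":[0,0,0],"delta_rot":[0,0,0],"hand":0}]'

```text
time_s: 8.62
eef_pos: [0.5725, 0.1704, 0.0399]
eef_rot: [-0.0, -0.129, 0.992, 0.0]
wrist_force: [0.1, -0.5, 0.0]
opening: 0.0
```

Request:
drive_tool --deltas '[{"slide":[0,0,0.02],"delta_rot":[0,0,0],"hand":0},{"slide":[0,0,0.02],"delta_rot":[0,0,0],"hand":0},{"slide":[0,0,0.02],"delta_rot":[0,0,0],"hand":0},{"slide":[0,0,0],"delta_rot":[0,0,0],"hand":0},{"slide":[0,0,0],"delta_rot":[0,0,0],"hand":0}]'

```text
time_s: 9.25
eef_pos: [0.5728, 0.1705, 0.0373]
eef_rot: [0.0, -0.129, 0.992, 0.0]
wrist_force: [-0.0, -0.6, -0.1]
opening: 0.004
```

```bash
python3 -c "
from plan import *
import cv2
import numpy as np
rep()
c=ctrl.camera('scene');f=c['frame'][240:310,310:400,::-1]
cv2.imwrite('pics/s8.png',np.clip(cv2.resize(f,None,fx=8,fy=8,interpolation=0).astype(float)*3.5,0,255).astype(np.uint8))"
```

```text
t 9.25 p [0.5728 0.1705 0.0373] phi -165.22 zax [ 1.e-04  0.e+00 -1.e+00] F [-0.03 -0.57 -0.08] T [ 0.049  0.031 -0.014] op 0.004 q [ 0.09  0.43  1.66  0.    1.05 -1.74]
```

View pics/s8.png

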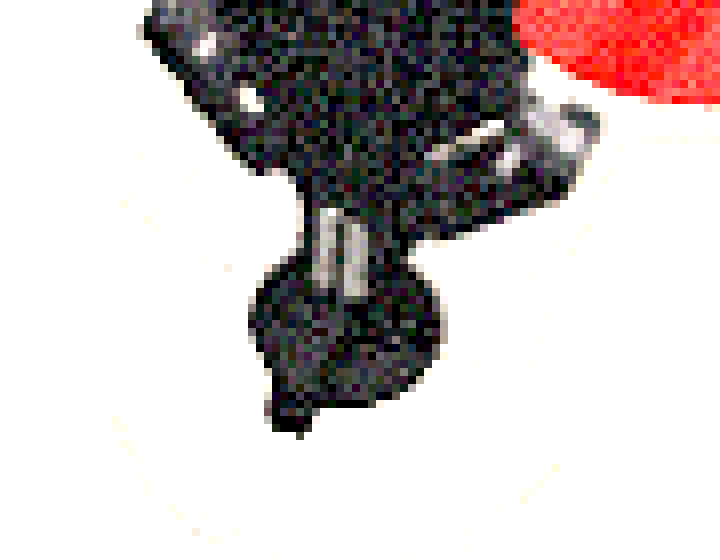

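```bash
python3 -c "
from plan import *
import pickle
c=pickle.load(open('cam0.pkl','rb'))['scene']
p=np.array([.5728,.1705,.0373]);b=np.array([.967,.255,0]);j=np.array([.255,-.967,0])
for a in(0,.011):
  for y in(-.005,.005):
    for z in (.0373,.045,.05,.055,.06,.065):
        X=p+a*b+y*j;X[2]=z;u=c['mtx']@(c['R']@X+c['t']);print(a,y,z,((u[:2]/u[2]-[310,240])*8).round())
"
```

```text
0 -0.005 0.0373 [360. 325.]
0 -0.005 0.045 [361. 309.]
0 -0.005 0.05 [362. 299.]
0 -0.005 0.055 [363. 289.]
0 -0.005 0.06 [364. 279.]
0 -0.005 0.065 [365. 269.]
0 0.005 0.0373 [328. 312.]
0 0.005 0.045 [329. 297.]
0 0.005 0.05 [330. 287.]
0 0.005 0.055 [330. 277.]
0 0.005 0.06 [331. 266.]
0 0.005 0.065 [332. 256.]
0.011 -0.005 0.0373 [344. 354.]
0.011 -0.005 0.045 [346. 339.]
0.011 -0.005 0.05 [346. 329.]
0.011 -0.005 0.055 [347. 319.]
0.011 -0.005 0.06 [348. 309.]
0.011 -0.005 0.065 [349. 298.]
0.011 0.005 0.0373 [312. 341.]
0.011 0.005 0.045 [313. 326.]
0.011 0.005 0.05 [314. 316.]
0.011 0.005 0.055 [315. 306.]
0.011 0.005 0.06 [315. 296.]
0.011 0.005 0.065 [316. 286.]
```

The visible fingertips fit z≈0.063 (bar top) while the TCP reads 0.037, so the offset is about 25 mm. I'll keep feeling downward in small steps.

Request:
drive_tool --deltas '[{"slide":[0,0,0.02],"delta_rot":[0,0,0],"hand":0},{"slide":[0,0,0.02],"delta_rot":[0,0,0],"hand":0},{"slide":[0,0,0],"delta_rot":[0,0,0],"hand":0},{"slide":[0,0,0],"delta_rot":[0,0,0],"hand":0},{"slide":[0,0,0],"delta_rot":[0,0,0],"hand":0}]'

```text
time_s: 9.93
eef_pos: [0.5731, 0.1705, 0.0371]
eef_rot: [0.0, -0.129, 0.992, -0.0]
wrist_force: [-5.4, -1.7, 13.1]
opening: -0.001
```

Request:
drive_tool --deltas '[{"slide":[0,0,0.02],"delta_rot":[0,0,0],"hand":0},{"slide":[0,0,0.02],"delta_rot":[0,0,0],"hand":0},{"slide":[0,0,0],"delta_rot":[0,0,0],"hand":0},{"slide":[0,0,0],"delta_rot":[0,0,0],"hand":0},{"slide":[0,0,0],"delta_rot":[0,0,0],"hand":0}]'

```text
time_s: 10.55
eef_pos: [0.5734, 0.1706, 0.037]
eef_rot: [0.001, -0.129, 0.992, -0.0]
wrist_force: [-10.7, -2.2, 26.2]
opening: -0.0
```

Contact at TCP z≈0.037. The picture says this is the bar's top (0.063), so the true fingertips sit about 26 mm behind the reported TCP. I'll back off, open, and descend beside the bar, checking the force.

Request:
drive_tool --deltas '[{"slide":[0,0,-0.1],"delta_rot":[0,0,0],"hand":0},{"slide":[0,0,-0.1],"delta_rot":[0,0,0],"hand":0.5},{"slide":[0,0,0],"delta_rot":[0,0,0],"hand":0.5},{"slide":[0,0,0],"delta_rot":[0,0,0],"hand":0.5},{"slide":[0,0,0],"delta_rot":[0,0,0],"hand":0.5}]'

```text
time_s: 11.18
eef_pos: [0.5725, 0.1704, 0.0428]
eef_rot: [-0.0, -0.129, 0.992, 0.0]
wrist_force: [-0.0, 0.4, -0.6]
opening: 0.498
```

```bash
python3 -c "
from plan import *
import cv2
import numpy as np
rep()
c=ctrl.camera('scene');f=c['frame'][230:310,310:400,::-1]
cv2.imwrite('pics/s9.png',np.clip(cv2.resize(f,None,fx=7,fy=7,interpolation=0).astype(float)*3,0,255).astype(np.uint8))"
```

```text
t 11.175 p [0.5725 0.1704 0.0428] phi -165.22 zax [-7.e-04 -1.e-04 -1.e+00] F [-0.    0.39 -0.57] T [-0.01  -0.047 -0.014] op 0.498 q [ 0.09  0.42  1.66 -0.    1.06 -1.74]
```

View pics/s9.png

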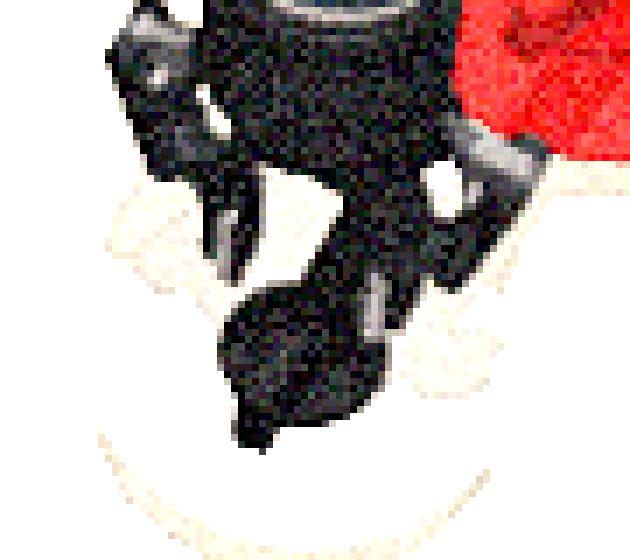

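Request:
drive_tool --deltas '[{"slide":[0,0,0.08],"delta_rot":[0,0,0],"hand":0.5},{"slide":[0,0,0.08],"delta_rot":[0,0,0],"hand":0.5},{"slide":[0,0,0.08],"delta_rot":[0,0,0],"hand":0.5},{"slide":[0,0,0],"delta_rot":[0,0,0],"hand":0.5},{"slide":[0,0,0],"delta_rot":[0,0,0],"hand":0.5}]'

```text
time_s: 11.85
eef_pos: [0.5729, 0.1705, 0.0313]
eef_rot: [0.0, -0.129, 0.992, 0.0]
wrist_force: [0.4, -1.1, -0.2]
opening: 0.499
```

Request:
drive_tool --deltas '[{"slide":[0,0,0.04],"delta_rot":[0,0,0],"hand":0.5},{"slide":[0,0,0.04],"delta_rot":[0,0,0],"hand":0.5},{"slide":[0,0,0.04],"delta_rot":[0,0,0],"hand":0.5},{"slide":[0,0,0],"delta_rot":[0,0,0],"hand":0.5},{"slide":[0,0,0],"delta_rot":[0,0,0],"hand":0.5}]'

```text
time_s: 12.48
eef_pos: [0.5728, 0.1704, 0.0253]
eef_rot: [-0.0, -0.129, 0.992, -0.0]
wrist_force: [-0.4, -0.2, 0.5]
opening: 0.499
```

```bash
python3 -c "
from plan import *
import cv2
import numpy as np
rep()
c=ctrl.camera('scene');f=c['frame'][230:310,310:400,::-1]
cv2.imwrite('pics/s10.png',np.clip(cv2.resize(f,None,fx=7,fy=7,interpolation=0).astype(float)*3,0,255).astype(np.uint8))"
```

```text
t 12.475 p [0.5728 0.1704 0.0253] phi -165.23 zax [-0. -0. -1.] F [-0.36 -0.15  0.51] T [ 0.008 -0.015 -0.045] op 0.499 q [ 0.09  0.45  1.67 -0.    1.03 -1.74]
```

View pics/s10.png

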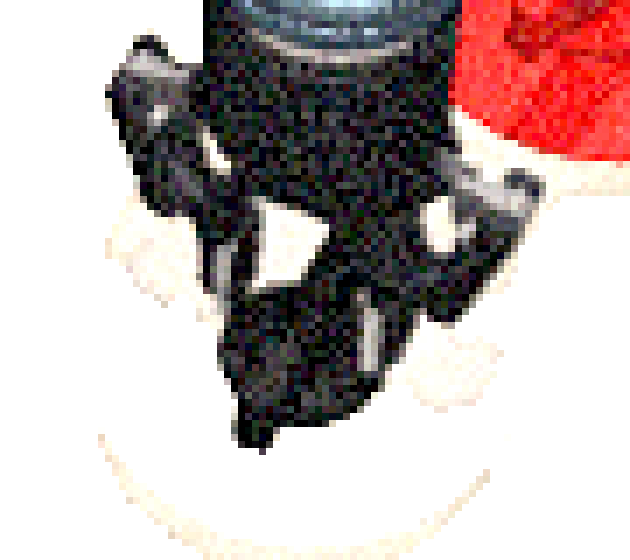

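TCP is at 0.0253, below the plate top, with no contact, so the offset is real. Down to about 0.012, then close.

Request:
drive_tool --deltas '[{"slide":[0,0,0.08],"delta_rot":[0,0,0],"hand":0.5},{"slide":[0,0,0.08],"delta_rot":[0,0,0],"hand":0.5},{"slide":[0,0,0.06],"delta_rot":[0,0,0],"hand":0.5},{"slide":[0,0,0],"delta_rot":[0,0,0],"hand":0.4},{"slide":[0,0,0],"delta_rot":[0,0,0],"hand":0.3}]'

```text
time_s: 13.15
eef_pos: [0.5728, 0.1705, 0.0143]
eef_rot: [-0.0, -0.129, 0.992, -0.0]
wrist_force: [-0.5, -0.3, 0.2]
opening: 0.299
```

Request:
drive_tool --deltas '[{"slide":[0,0,0],"delta_rot":[0,0,0],"hand":0},{"slide":[0,0,0],"delta_rot":[0,0,0],"hand":0},{"slide":[0,0,0],"delta_rot":[0,0,0],"hand":0},{"slide":[0,0,0],"delta_rot":[0,0,0],"hand":0},{"slide":[0,0,0],"delta_rot":[0,0,0],"hand":0}]'

```text
time_s: 13.78
eef_pos: [0.5732, 0.1705, 0.0146]
eef_rot: [0.0, -0.129, 0.992, -0.0]
wrist_force: [1.4, -0.3, 3.3]
opening: 0.149
```

```bash
python3 -c "
from plan import *
import cv2
import numpy as np
rep()
c=ctrl.camera('scene');f=c['frame'][230:310,310:400,::-1]
cv2.imwrite('pics/s11.png',np.clip(cv2.resize(f,None,fx=7,fy=7,interpolation=0).astype(float)*3,0,255).astype(np.uint8))"
```

```text
t 13.775 p [0.5732 0.1705 0.0146] phi -165.22 zax [ 8.e-04  1.e-04 -1.e+00] F [ 1.38 -0.26  3.33] T [-0.019 -0.062 -0.022] op 0.149 q [ 0.09  0.46  1.67  0.    1.01 -1.74]
```

View pics/s11.png

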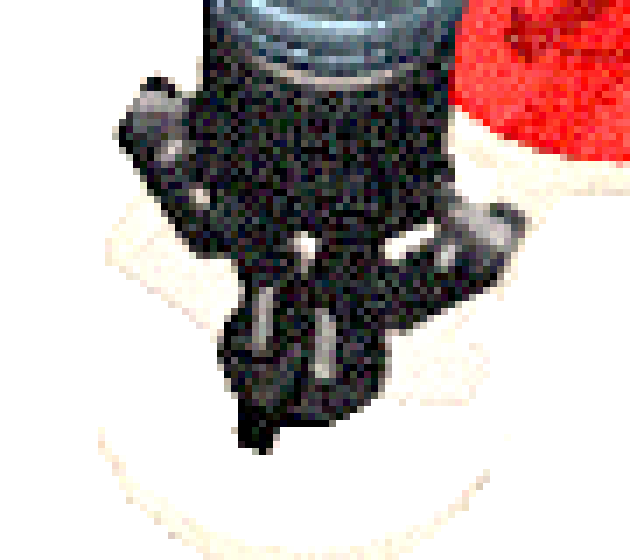

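Gripped: opening 0.149, about the 14 mm bar. Lifting.

Request:
drive_tool --deltas '[{"slide":[0,0,-0.2],"delta_rot":[0,0,0],"hand":0},{"slide":[0,0,-0.5],"delta_rot":[0,0,0],"hand":0},{"slide":[0,0,-0.7],"delta_rot":[0,0,0],"hand":0},{"slide":[0,0,-0.7],"delta_rot":[0,0,0],"hand":0},{"slide":[0,0,-0.5],"delta_rot":[0,0,0],"hand":0}]'

```text
time_s: 14.45
eef_pos: [0.5726, 0.1705, 0.1459]
eef_rot: [0.0, -0.129, 0.992, 0.0]
wrist_force: [0.5, 0.4, -2.5]
opening: 0.148
```

```bash
python3 -c "
from plan import *
import cv2
import numpy as np
rep()
plan([.5655,-.193,.146],0,10)
c=ctrl.camera('scene');f=c['frame'][150:330,250:470,::-1]
cv2.imwrite('pics/s12.png',np.clip(cv2.resize(f,None,fx=3,fy=3).astype(float)*1.5,0,255).astype(np.uint8))"
```

```text
t 14.45 p [0.5726 0.1705 0.1459] phi -165.22 zax [ 3.e-04  1.e-04 -1.e+00] F [ 0.47  0.41 -2.55] T [ 0.037 -0.028 -0.047] op 0.148 q [ 0.09  0.29  1.6   0.    1.25 -1.74]
[0.2, -0.7, -0.0] 0.0
[0.2, -0.7, -0.0] 0.0
[0.2, -0.7, -0.0] 0.0
[0.2, -0.7, -0.0] 0.0
[0.2, -0.7, -0.0] 0.0
[0.2, -0.7, -0.0] 0.0
[0.2, -0.7, -0.0] 0.0
[0.2, -0.7, -0.0] 0.0
[0.2, -0.7, -0.0] 0.0
[0.19, -0.69, -0.0] 0.0
end [ 0.56560576 -0.19280889  0.1458654 ]
```

View pics/s12.png

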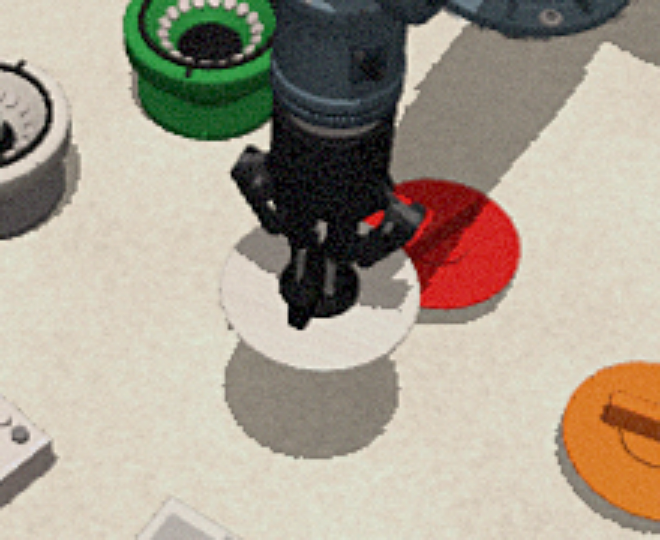

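Run:
```python
import pickle,sys;sys.path.insert(0,'.')
from h import *
d=pickle.load(open("cam0.pkl","rb"))
yy,xx=np.mgrid[:480,:640]
for n,(rx,ry),th in (("top",(463,248),60),("scene",(243,195),80)):
    c=d[n];g=c["frame"].astype(int).sum(2)/3
    w=cast(c,np.c_[xx.ravel(),yy.ravel()],.089)[:,:2].reshape(480,640,2)
    C=np.array([.565,-.193])
    for _ in range(6):
        rr=np.hypot(*(w-C).transpose(2,0,1)); m=(rr>.055)&(rr<.067)&(g<th)
        P=w[m];C,r,s=circ(P)
    a=np.degrees(np.arctan2(*(P-C).T[::-1]));print(n,C,r,s,len(P),np.histogram(a,8,(-180,180))[0])
    # rim marks, z=.085
    w2=cast(c,np.c_[xx.ravel(),yy.ravel()],.085)[:,:2].reshape(480,640,2)-C
    rr=np.hypot(w2[...,0],w2[...,1]);t=np.degrees(np.arctan2(w2[...,1],w2[...,0]))
    for c0 in(13.5,-166.5):
        q=(rr>.068)&(rr<.076)&(abs(t-c0)<8)&(g<(70 if n=="top" else 90));print(c0,t[q].mean(),q.sum(), w2[q].mean(0))
```

```text
top [ 0.56495631 -0.19301518] 0.06052567849617355 0.0019610928772161827 777 [ 91  95  99  98 101 103  94  96]
13.5 13.150337079311365 13 [0.07002343 0.01636206]
-166.5 -165.43039848080846 15 [-0.06959143 -0.01808452]
scene [ 0.56546274 -0.19344466] 0.060813493971109085 0.0025124390514341976 361 [44 43 42 42 56 55 44 35]
13.5 12.928377776019937 5 [0.06873311 0.015769  ]
-166.5 -165.4202303104955 6 [-0.06977172 -0.01817323]
```

Request:
drive_tool --deltas '[{"slide":[0.2,-0.7,0],"delta_rot":[0,0,0.007],"hand":0},{"slide":[0.2,-0.7,0],"delta_rot":[0,0,0],"hand":0},{"slide":[0.2,-0.7,0],"delta_rot":[0,0,0],"hand":0},{"slide":[0.2,-0.7,0],"delta_rot":[0,0,0],"hand":0},{"slide":[0.2,-0.7,0],"delta_rot":[0,0,0],"hand":0}]'

```text
time_s: 15.12
eef_pos: [0.5648, -0.0123, 0.1433]
eef_rot: [-0.001, -0.118, 0.993, 0.0]
wrist_force: [1.0, -0.1, -1.9]
opening: 0.153
```

Request:
drive_tool --deltas '[{"slide":[0.2,-0.7,0],"delta_rot":[0,0,0],"hand":0},{"slide":[0.2,-0.7,0],"delta_rot":[0,0,0],"hand":0},{"slide":[0.2,-0.7,0],"delta_rot":[0,0,0],"hand":0},{"slide":[0.2,-0.6,0],"delta_rot":[0,0,0],"hand":0},{"slide":[0.1,-0.4,0],"delta_rot":[0,0,0],"hand":0}]'

```text
time_s: 15.75
eef_pos: [0.5575, -0.1736, 0.1434]
eef_rot: [-0.001, -0.117, 0.993, 0.001]
wrist_force: [-0.8, 0.4, -2.3]
opening: 0.149
```

```bash
python3 -c "
from plan import *
import cv2
import numpy as np
rep()
plan([.565,-.1935,.13],0,5)
for n in('scene','top'):
  c=ctrl.camera(n);x,y=(150,100) if n=='scene' else (360,150)
  f=c['frame'][y:y+180,x:x+220,::-1]
  cv2.imwrite('pics/'+n+'13.png',np.clip(cv2.resize(f,None,fx=3,fy=3).astype(float)*1.5,0,255).astype(np.uint8))"
```

```text
t 15.75 p [ 0.5575 -0.1736  0.1434] phi -166.54 zax [-1.6e-03  8.0e-04 -1.0e+00] F [-0.78  0.37 -2.27] T [0.005 0.004 0.006] op 0.149 q [-0.51  0.26  1.64 -0.    1.24 -2.31]
[-0.01, -0.08, 0.05] 0.0
[-0.01, -0.09, 0.05] 0.0
[-0.01, -0.08, 0.06] 0.0
[-0.01, -0.09, 0.05] 0.0
[-0.01, -0.08, 0.06] 0.0
end [ 0.56477669 -0.19345313  0.12983092]
```

View pics/scene13.png

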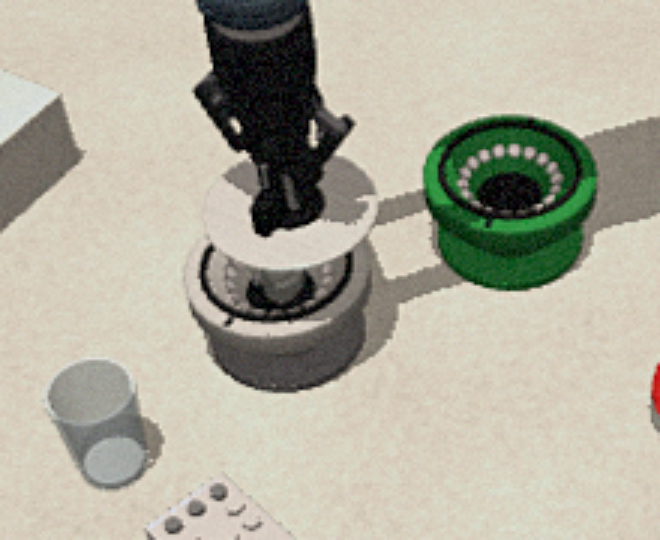

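View pics/top13.png

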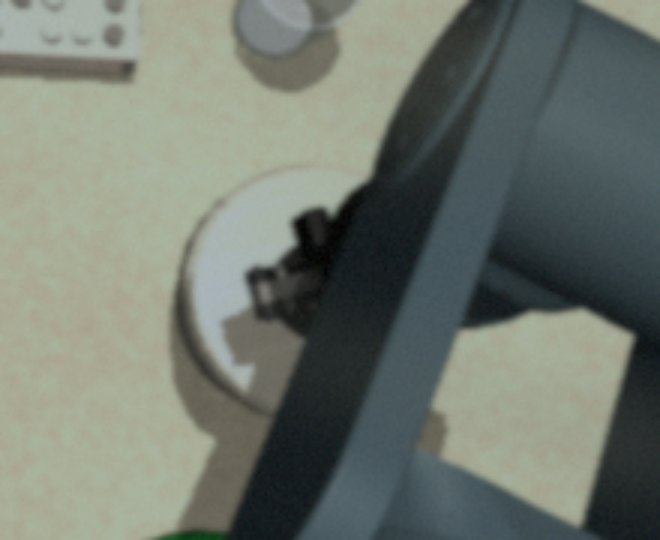

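Request:
drive_tool --deltas '[{"slide":[-0.02,-0.1,0.05],"delta_rot":[0,0,0],"hand":0},{"slide":[-0.02,-0.1,0.1],"delta_rot":[0,0,0],"hand":0},{"slide":[-0.02,-0.1,0.15],"delta_rot":[0,0,0],"hand":0},{"slide":[-0.01,-0.1,0.15],"delta_rot":[0,0,0],"hand":0},{"slide":[0,-0.03,0.1],"delta_rot":[0,0,0],"hand":0}]'

```text
time_s: 16.48
eef_pos: [0.5666, -0.1927, 0.1159]
eef_rot: [-0.0, -0.118, 0.993, 0.0]
wrist_force: [-0.1, -0.2, -2.9]
opening: 0.15
```

```bash
cat > look.py <<'E'
from plan import *
from h import *
import sys,pickle
rep()
o,R=st();zp=o["eef_pos"][2]-.0146+.033
d={n:ctrl.camera(n) for n in("scene","top")}
pickle.dump(d,open(f"cam{sys.argv[1]}.pkl","wb"))
for n,(x,y) in(("scene",(150,100)),("top",(360,150))):
    f=d[n]["frame"][y:y+180,x:x+220,::-1]
    cv2.imwrite(f"pics/{n}{sys.argv[1]}.png",np.clip(cv2.resize(f,None,fx=3,fy=3).astype(float)*1.5,0,255).astype(np.uint8))
E
python3 look.py 14
```

```text
t 16.475 p [ 0.5666 -0.1927  0.1159] phi -166.49 zax [-8.e-04  5.e-04 -1.e+00] F [-0.13 -0.24 -2.89] T [-0.015 -0.009  0.06 ] op 0.15 q [-0.53  0.32  1.62  0.    1.2  -2.33]
```

View pics/scene14.png

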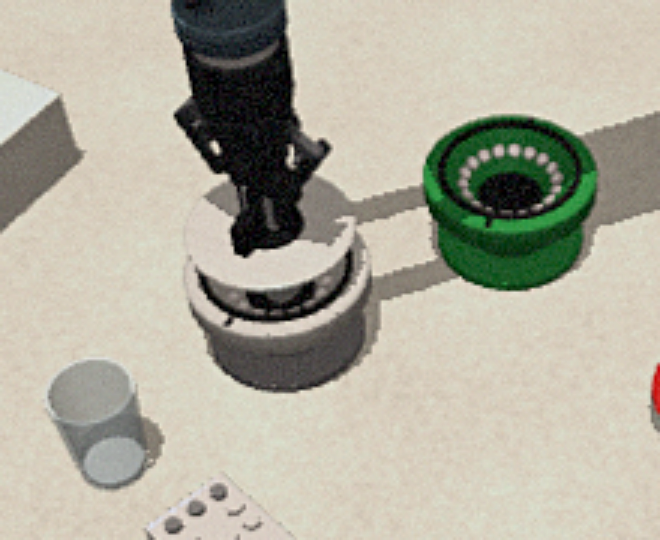

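View pics/top14.png

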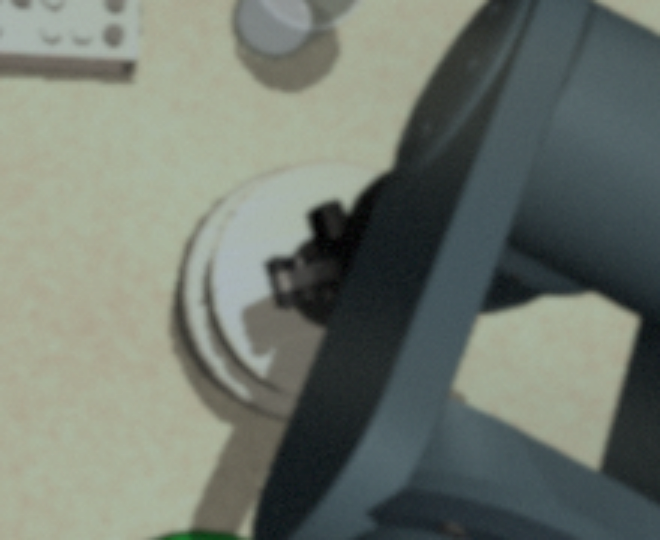

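Run:
```python
from h import *
import pickle
from scipy.optimize import least_squares
d=pickle.load(open("cam14.pkl","rb"))
z=.1159-.0146+.033
T=np.array([[212,285],[222,240],[245,205],[275,180],[310,166],[228,330],[265,374]])/3+[360,150]-.33
S=np.array([[187,225],[195,255],[225,280],[270,290],[320,273],[350,245],[356,222]])/3+[150,100]-.33
for n,p in(("top",T),("scene",S)):
    for zz in(z,z-.006):
        P=cast(d[n],p,zz)[:,:2]
        for r in(.07,None):
            if r: 
                s=least_squares(lambda c:np.hypot(*(P-c).T)-r,[.565,-.193]);print(n,zz.__round__(4),s.x.round(4),(s.fun*1000).round(1))
            else: print("free",circ(P))
f=d["scene"]["frame"][155:205,205:275,::-1];cv2.imwrite("pics/z14.png",np.clip(cv2.resize(f,None,fx=10,fy=10,interpolation=2).astype(float)*1.5,0,255).astype(np.uint8))
```

```text
top 0.1343 [ 0.5642 -0.1949] [ 2.6  0.8 -0.8 -1.  -0.9 -0.5 -2.4]
free (array([ 0.5656357 , -0.18971089]), np.float64(0.06572632476940748), np.float64(0.0009644530798140061))
top 0.1283 [ 0.565  -0.1961] [ 2.6  0.7 -0.8 -1.  -0.7 -0.5 -2.2]
free (array([ 0.56632735, -0.19150456]), np.float64(0.06620949435818904), np.float64(0.000971543000018836))
scene 0.1343 [ 0.5636 -0.1915] [-0.9 -2.7 -0.9  3.  -0.6 -1.3 -2.3]
free (array([ 0.56560506, -0.18955708]), np.float64(0.06785607705048406), np.float64(0.0013662884047800589))
scene 0.1283 [ 0.5602 -0.1962] [-0.3 -2.5 -1.   2.9 -0.6 -1.1 -1.8]
free (array([ 0.56178861, -0.19472519]), np.float64(0.06834589177174995), np.float64(0.0013761508696210558))
```

View pics/z14.png

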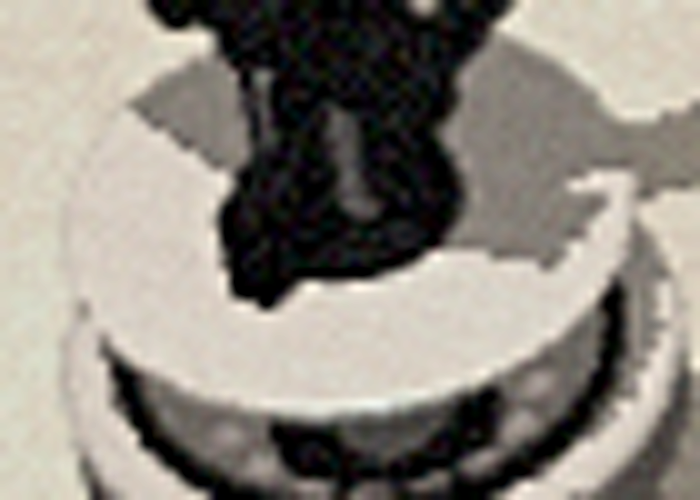

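Request:
drive_tool --deltas '[{"slide":[0.01,0,0.1],"delta_rot":[0,0,0],"hand":0},{"slide":[0.01,0,0.15],"delta_rot":[0,0,0],"hand":0},{"slide":[0,0,0.1],"delta_rot":[0,0,0],"hand":0},{"slide":[0,0,0.05],"delta_rot":[0,0,0],"hand":0},{"slide":[0,0,0],"delta_rot":[0,0,0],"hand":0}]'

```text
time_s: 17.2
eef_pos: [0.5657, -0.1928, 0.0965]
eef_rot: [-0.0, -0.118, 0.993, 0.0]
wrist_force: [0.6, 0.7, -1.0]
opening: 0.154
```

Request:
drive_tool --deltas '[{"slide":[0,0,0.04],"delta_rot":[0,0,0],"hand":0},{"slide":[0,0,0.03],"delta_rot":[0,0,0],"hand":0},{"slide":[0,0,0.03],"delta_rot":[0,0,0],"hand":0},{"slide":[0,0,0],"delta_rot":[0,0,0],"hand":0},{"slide":[0,0,0],"delta_rot":[0,0,0],"hand":0}]'

```text
time_s: 17.82
eef_pos: [0.5659, -0.193, 0.0919]
eef_rot: [0.0, -0.118, 0.993, -0.0]
wrist_force: [-0.7, 0.9, -2.4]
opening: 0.153
```

```bash
python3 look.py 15
```

```text
t 17.825 p [ 0.5659 -0.193   0.0919] phi -166.48 zax [ 1.e-04 -1.e-04 -1.e+00] F [-0.73  0.89 -2.41] T [-0.004 -0.03   0.014] op 0.153 q [-0.53  0.35  1.64  0.    1.15 -2.33]
```

Request:
drive_tool --deltas '[{"slide":[0,0,0.03],"delta_rot":[0,0,0],"hand":0},{"slide":[0,0,0.03],"delta_rot":[0,0,0],"hand":0},{"slide":[0,0,0],"delta_rot":[0,0,0],"hand":0},{"slide":[0,0,0],"delta_rot":[0,0,0],"hand":0},{"slide":[0,0,0],"delta_rot":[0,0,0],"hand":0}]'

```text
time_s: 18.55
eef_pos: [0.5658, -0.1929, 0.0888]
eef_rot: [0.0, -0.118, 0.993, -0.0]
wrist_force: [0.0, -0.4, -2.9]
opening: 0.152
```

Request:
drive_tool --deltas '[{"slide":[0,0,0.03],"delta_rot":[0,0,0],"hand":0},{"slide":[0,0,0.03],"delta_rot":[0,0,0],"hand":0},{"slide":[0,0,0],"delta_rot":[0,0,0],"hand":0},{"slide":[0,0,0],"delta_rot":[0,0,0],"hand":0},{"slide":[0,0,0],"delta_rot":[0,0,0],"hand":0}]'

```text
time_s: 19.18
eef_pos: [0.5659, -0.193, 0.0858]
eef_rot: [0.0, -0.118, 0.993, -0.0]
wrist_force: [-0.1, -0.2, -2.8]
opening: 0.149
```

Past the lug tops with no contact, so the pins are in the gaps. I'll carry on down to the seal (TCP about 0.077).

Request:
drive_tool --deltas '[{"slide":[0,0,0.04],"delta_rot":[0,0,0],"hand":0},{"slide":[0,0,0.04],"delta_rot":[0,0,0],"hand":0},{"slide":[0,0,0.04],"delta_rot":[0,0,0],"hand":0},{"slide":[0,0,0.02],"delta_rot":[0,0,0],"hand":0},{"slide":[0,0,0],"delta_rot":[0,0,0],"hand":0}]'

```text
time_s: 19.8
eef_pos: [0.5657, -0.1929, 0.0786]
eef_rot: [-0.0, -0.118, 0.993, 0.0]
wrist_force: [-1.0, 0.3, -1.9]
opening: 0.151
```

Request:
drive_tool --deltas '[{"slide":[0,0,0.02],"delta_rot":[0,0,0],"hand":0},{"slide":[0,0,0.01],"delta_rot":[0,0,0],"hand":0},{"slide":[0,0,0],"delta_rot":[0,0,0],"hand":0},{"slide":[0,0,0],"delta_rot":[0,0,0],"hand":0},{"slide":[0,0,0],"delta_rot":[0,0,0],"hand":0}]'

```text
time_s: 20.42
eef_pos: [0.5658, -0.1929, 0.0773]
eef_rot: [0.0, -0.118, 0.993, 0.0]
wrist_force: [-0.6, -0.2, -1.7]
opening: 0.152
```

```bash
python3 look.py 16
```

```text
t 20.425 p [ 0.5658 -0.1929  0.0773] phi -166.48 zax [ 0.  0. -1.] F [-0.56 -0.23 -1.67] T [ 0.022  0.002 -0.036] op 0.152 q [-0.53  0.37  1.65  0.    1.12 -2.33]
```

View pics/scene16.png

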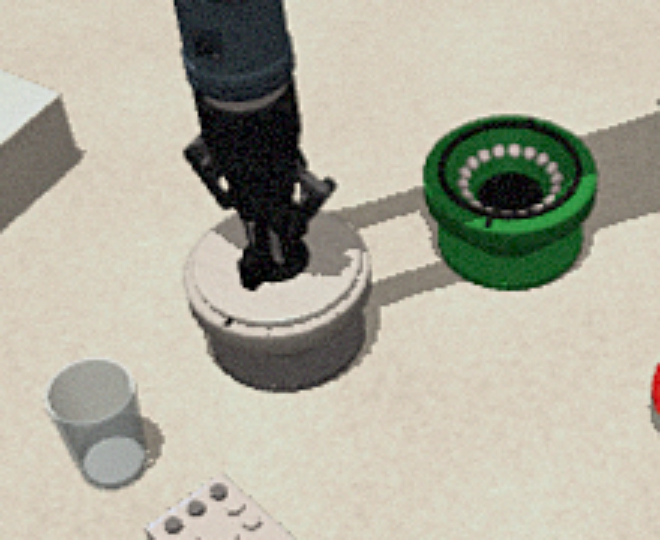

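The lid is seated level, with the pins in the gaps. I'll turn clockwise 30° in the free range first.

Request:
drive_tool --deltas '[{"slide":[0,0,0],"delta_rot":[0,0,0.02],"hand":0},{"slide":[0,0,0],"delta_rot":[0,0,0.02],"hand":0},{"slide":[0,0,0],"delta_rot":[0,0,0.02],"hand":0},{"slide":[0,0,0],"delta_rot":[0,0,0.02],"hand":0},{"slide":[0,0,0],"delta_rot":[0,0,0.02],"hand":0}]'

```text
time_s: 21.15
eef_pos: [0.5658, -0.1929, 0.0773]
eef_rot: [0.0, 0.04, 0.999, 0.0]
wrist_force: [-0.3, 0.4, -2.0]
opening: 0.148
```

```bash
python3 -c "
from plan import *
rep()"
```

```text
t 21.15 p [ 0.5658 -0.1929  0.0773] phi 175.4 zax [ 0.  0. -1.] F [-0.32  0.42 -2.02] T [ 0.016 -0.026  0.005] op 0.148 q [-0.53  0.37  1.65  0.    1.12 -2.02]
```

Request:
drive_tool --deltas '[{"slide":[0,0,0],"delta_rot":[0,0,0.02],"hand":0},{"slide":[0,0,0],"delta_rot":[0,0,0.02],"hand":0},{"slide":[0,0,0],"delta_rot":[0,0,0.02],"hand":0},{"slide":[0,0,0],"delta_rot":[0,0,0.01],"hand":0},{"slide":[0,0,0],"delta_rot":[0,0,0],"hand":0}]'

```text
time_s: 21.78
eef_pos: [0.5658, -0.1929, 0.0773]
eef_rot: [-0.0, 0.148, 0.989, 0.0]
wrist_force: [0.1, 1.0, -3.0]
opening: 0.144
```

```bash
python3 -c "
from plan import *
rep()"
```

```text
t 21.775 p [ 0.5658 -0.1929  0.0773] phi 162.95 zax [-0.  0. -1.] F [ 0.13  0.97 -2.96] T [-0.082  0.001 -0.021] op 0.144 q [-0.53  0.37  1.65  0.    1.12 -1.8 ]
```

Request:
drive_tool --deltas '[{"slide":[0,0,0.01],"delta_rot":[0,0,0.005],"hand":0},{"slide":[0,0,0],"delta_rot":[0,0,0.005],"hand":0},{"slide":[0,0,0],"delta_rot":[0,0,0.005],"hand":0},{"slide":[0,0,0],"delta_rot":[0,0,0.005],"hand":0},{"slide":[0,0,0],"delta_rot":[0,0,0.005],"hand":0}]'

```text
time_s: 22.4
eef_pos: [0.5658, -0.1929, 0.0768]
eef_rot: [0.0, 0.188, 0.982, 0.0]
wrist_force: [-0.9, 0.1, -2.4]
opening: 0.15
```

```bash
python3 -c "
from plan import *
rep()"
```

```text
t 22.4 p [ 0.5658 -0.1929  0.0768] phi 158.36 zax [ 0.  0. -1.] F [-0.94  0.05 -2.41] T [ 0.025 -0.025  0.01 ] op 0.15 q [-0.53  0.37  1.65  0.    1.12 -1.72]
```

Request:
drive_tool --deltas '[{"slide":[0,0,0],"delta_rot":[0,0,0.005],"hand":0},{"slide":[0,0,0],"delta_rot":[0,0,0.005],"hand":0},{"slide":[0,0,0],"delta_rot":[0,0,0.005],"hand":0},{"slide":[0,0,0],"delta_rot":[0,0,0.005],"hand":0},{"slide":[0,0,0],"delta_rot":[0,0,0.005],"hand":0}]'

```text
time_s: 23.02
eef_pos: [0.5658, -0.1929, 0.0768]
eef_rot: [0.0, 0.226, 0.974, 0.0]
wrist_force: [-0.2, -0.3, -2.5]
opening: 0.146
```

```bash
python3 -c "
from plan import *
rep()"
```

```text
t 23.025 p [ 0.5658 -0.1929  0.0768] phi 153.86 zax [ 0.  0. -1.] F [-0.2  -0.27 -2.49] T [-0.053 -0.011  0.021] op 0.146 q [-0.53  0.37  1.65  0.    1.12 -1.64]
```

Request:
drive_tool --deltas '[{"slide":[0,0,0.01],"delta_rot":[0,0,0.005],"hand":0},{"slide":[0,0,0],"delta_rot":[0,0,0.005],"hand":0},{"slide":[0,0,0],"delta_rot":[0,0,0.005],"hand":0},{"slide":[0,0,0],"delta_rot":[0,0,0.005],"hand":0},{"slide":[0,0,0],"delta_rot":[0,0,0.005],"hand":0}]'

```text
time_s: 23.65
eef_pos: [0.5659, -0.193, 0.0764]
eef_rot: [0.0, 0.264, 0.964, -0.0]
wrist_force: [0.7, 0.0, 0.2]
opening: 0.151
```

```bash
python3 -c "
from plan import *
rep()"
```

```text
t 23.65 p [ 0.5659 -0.193   0.0764] phi 149.36 zax [ 2.e-04 -2.e-04 -1.e+00] F [0.66 0.04 0.24] T [-0.052  0.029  0.02 ] op 0.151 q [-0.53  0.37  1.65 -0.    1.12 -1.56]
```

Request:
drive_tool --deltas '[{"slide":[0,0,0],"delta_rot":[0,0,0.005],"hand":0},{"slide":[0,0,0],"delta_rot":[0,0,0.005],"hand":0},{"slide":[0,0,0],"delta_rot":[0,0,0.005],"hand":0},{"slide":[0,0,0],"delta_rot":[0,0,0.005],"hand":0},{"slide":[0,0,0],"delta_rot":[0,0,0.005],"hand":0}]'

```text
time_s: 24.28
eef_pos: [0.5659, -0.193, 0.0764]
eef_rot: [0.0, 0.302, 0.953, -0.0]
wrist_force: [-1.0, 1.4, 1.2]
opening: 0.151
```

```bash
python3 -c "
from plan import *
rep()"
```

```text
t 24.275 p [ 0.5659 -0.193   0.0764] phi 144.86 zax [ 2.e-04 -1.e-04 -1.e+00] F [-0.95  1.45  1.19] T [-0.022 -0.022  0.04 ] op 0.151 q [-0.53  0.37  1.65 -0.    1.12 -1.48]
```

Request:
drive_tool --deltas '[{"slide":[0,0,0],"delta_rot":[0,0,0.005],"hand":0},{"slide":[0,0,0],"delta_rot":[0,0,0.005],"hand":0},{"slide":[0,0,0],"delta_rot":[0,0,0.005],"hand":0},{"slide":[0,0,0],"delta_rot":[0,0,0.005],"hand":0},{"slide":[0,0,0],"delta_rot":[0,0,0.005],"hand":0}]'

```text
time_s: 24.9
eef_pos: [0.5659, -0.193, 0.0764]
eef_rot: [0.0, 0.339, 0.941, -0.0]
wrist_force: [0.9, -1.5, 1.0]
opening: 0.15
```

```bash
python3 -c "
from plan import *
rep()"
```

```text
t 24.9 p [ 0.5659 -0.193   0.0764] phi 140.36 zax [ 1.e-04 -1.e-04 -1.e+00] F [ 0.88 -1.5   0.99] T [-0.049  0.05   0.096] op 0.15 q [-0.53  0.37  1.65 -0.    1.12 -1.41]
```

Request:
drive_tool --deltas '[{"slide":[0,0,0],"delta_rot":[0,0,0.005],"hand":0},{"slide":[0,0,0],"delta_rot":[0,0,0.005],"hand":0},{"slide":[0,0,0],"delta_rot":[0,0,0.005],"hand":0},{"slide":[0,0,0],"delta_rot":[0,0,0.005],"hand":0},{"slide":[0,0,0],"delta_rot":[0,0,0.005],"hand":0}]'

```text
time_s: 25.52
eef_pos: [0.5656, -0.1931, 0.0762]
eef_rot: [-0.0, 0.376, 0.927, -0.0]
wrist_force: [-1.8, -1.7, 2.3]
opening: 0.146
```

```bash
python3 -c "
from plan import *
rep()"
```

```text
t 25.525 p [ 0.5656 -0.1931  0.0762] phi 135.86 zax [-4.e-04 -2.e-04 -1.e+00] F [-1.85 -1.74  2.32] T [-0.256  0.201  0.158] op 0.146 q [-0.53  0.37  1.65 -0.    1.12 -1.33]
```

The pins have bitten at about 53–55°, and Tz is up to 0.16. I'll continue in small steps.

Request:
drive_tool --deltas '[{"slide":[0,0,0],"delta_rot":[0,0,0.002],"hand":0},{"slide":[0,0,0],"delta_rot":[0,0,0.002],"hand":0},{"slide":[0,0,0],"delta_rot":[0,0,0.002],"hand":0},{"slide":[0,0,0],"delta_rot":[0,0,0.002],"hand":0},{"slide":[0,0,0],"delta_rot":[0,0,0.002],"hand":0}]'

```text
time_s: 26.15
eef_pos: [0.5656, -0.193, 0.0762]
eef_rot: [-0.0, 0.39, 0.921, -0.0]
wrist_force: [-2.8, -2.6, 1.0]
opening: 0.153
```

```bash
python3 -c "
from plan import *
rep()"
```

```text
t 26.15 p [ 0.5656 -0.193   0.0762] phi 134.1 zax [-4.e-04 -0.e+00 -1.e+00] F [-2.79 -2.62  1.04] T [-0.447  0.385  0.208] op 0.153 q [-0.53  0.37  1.65 -0.    1.12 -1.3 ]
```

Request:
drive_tool --deltas '[{"slide":[0,0,0],"delta_rot":[0,0,0.002],"hand":0},{"slide":[0,0,0],"delta_rot":[0,0,0.002],"hand":0},{"slide":[0,0,0],"delta_rot":[0,0,0.002],"hand":0},{"slide":[0,0,0],"delta_rot":[0,0,0.002],"hand":0},{"slide":[0,0,0],"delta_rot":[0,0,0.002],"hand":0}]'

```text
time_s: 26.78
eef_pos: [0.5657, -0.1929, 0.0762]
eef_rot: [-0.0, 0.404, 0.915, -0.0]
wrist_force: [-3.5, -3.3, -0.3]
opening: 0.156
```

```bash
python3 -c "
from plan import *
rep()"
```

```text
t 26.775 p [ 0.5657 -0.1929  0.0762] phi 132.3 zax [-3.e-04  1.e-04 -1.e+00] F [-3.48 -3.31 -0.28] T [-0.508  0.512  0.204] op 0.156 q [-0.53  0.37  1.65 -0.    1.12 -1.27]
```

Request:
drive_tool --deltas '[{"slide":[0,0,0.002],"delta_rot":[0,0,0.002],"hand":0},{"slide":[0,0,0.002],"delta_rot":[0,0,0.002],"hand":0},{"slide":[0,0,0.002],"delta_rot":[0,0,0.002],"hand":0},{"slide":[0,0,0],"delta_rot":[0,0,0.002],"hand":0},{"slide":[0,0,0],"delta_rot":[0,0,0.002],"hand":0}]'

```text
time_s: 27.4
eef_pos: [0.5657, -0.193, 0.076]
eef_rot: [-0.0, 0.419, 0.908, -0.0]
wrist_force: [-3.7, -2.9, 2.6]
opening: 0.154
```

```bash
python3 -c "
from plan import *
rep()"
```

```text
t 27.4 p [ 0.5657 -0.193   0.076 ] phi 130.5 zax [-2.e-04 -0.e+00 -1.e+00] F [-3.73 -2.89  2.57] T [-0.512  0.672  0.258] op 0.154 q [-0.53  0.37  1.65 -0.    1.12 -1.23]
```

Request:
drive_tool --deltas '[{"slide":[0,0,0],"delta_rot":[0,0,0.002],"hand":0},{"slide":[0,0,0],"delta_rot":[0,0,0.002],"hand":0},{"slide":[0,0,0],"delta_rot":[0,0,0.002],"hand":0},{"slide":[0,0,0],"delta_rot":[0,0,0.001],"hand":0},{"slide":[0,0,0],"delta_rot":[0,0,0.001],"hand":0}]'

```text
time_s: 28.02
eef_pos: [0.5656, -0.193, 0.076]
eef_rot: [-0.0, 0.43, 0.903, -0.0]
wrist_force: [-5.5, -3.5, 1.2]
opening: 0.149
```

```bash
python3 -c "
from plan import *
for i in range(6):
  rep();ctrl.camera('scene')"
```

```text
t 28.025 p [ 0.5656 -0.193   0.076 ] phi 129.07 zax [-4.e-04 -2.e-04 -1.e+00] F [-5.46 -3.53  1.22] T [-0.514  0.775  0.275] op 0.149 q [-0.53  0.37  1.65 -0.    1.12 -1.21]
t 28.075 p [ 0.5656 -0.1931  0.076 ] phi 129.06 zax [-4.e-04 -2.e-04 -1.e+00] F [-4.53 -3.34  2.15] T [-0.529  0.761  0.288] op 0.15 q [-0.53  0.37  1.65 -0.    1.12 -1.21]
t 28.125 p [ 0.5656 -0.1931  0.0761] phi 129.07 zax [-4.e-04 -2.e-04 -1.e+00] F [-4.28 -2.16  2.79] T [-0.502  0.757  0.288] op 0.152 q [-0.53  0.37  1.65 -0.    1.12 -1.21]
t 28.175 p [ 0.5656 -0.193   0.076 ] phi 129.07 zax [-4.e-04 -2.e-04 -1.e+00] F [-4.26 -4.15  1.28] T [-0.492  0.744  0.252] op 0.152 q [-0.53  0.37  1.65 -0.    1.12 -1.21]
t 28.225 p [ 0.5656 -0.1931  0.076 ] phi 129.07 zax [-4.e-04 -2.e-04 -1.e+00] F [-5.42 -4.24  1.3 ] T [-0.542  0.75   0.266] op 0.15 q [-0.53  0.37  1.65 -0.    1.12 -1.21]
t 28.275 p [ 0.5656 -0.193   0.076 ] phi 129.07 zax [-4.e-04 -1.e-04 -1.e+00] F [-5.04 -2.4   1.96] T [-0.491  0.826  0.269] op 0.151 q [-0.53  0.37  1.65 -0.    1.12 -1.21]
```

Request:
drive_tool --deltas '[{"slide":[0,0,0.001],"delta_rot":[0,0,0.0015],"hand":0},{"slide":[0,0,0.001],"delta_rot":[0,0,0.0015],"hand":0},{"slide":[0,0,0],"delta_rot":[0,0,0.0015],"hand":0},{"slide":[0,0,0],"delta_rot":[0,0,0.0015],"hand":0},{"slide":[0,0,0],"delta_rot":[0,0,0.0015],"hand":0}]'

```text
time_s: 28.95
eef_pos: [0.5655, -0.1932, 0.076]
eef_rot: [-0.0, 0.441, 0.898, -0.0]
wrist_force: [-5.4, -3.8, 2.4]
opening: 0.15
```

```bash
python3 -c "
from plan import *
for i in range(6):
  rep();ctrl.camera('scene')"
```

```text
t 28.95 p [ 0.5655 -0.1932  0.076 ] phi 127.72 zax [-6.e-04 -4.e-04 -1.e+00] F [-5.44 -3.76  2.44] T [-0.568  0.86   0.366] op 0.15 q [-0.53  0.37  1.65 -0.    1.12 -1.19]
t 29.0 p [ 0.5655 -0.1932  0.076 ] phi 127.7 zax [-6.e-04 -3.e-04 -1.e+00] F [-5.25 -3.33  3.04] T [-0.54   0.809  0.3  ] op 0.149 q [-0.53  0.37  1.65 -0.    1.12 -1.19]
t 29.05 p [ 0.5655 -0.1932  0.076 ] phi 127.72 zax [-6.e-04 -3.e-04 -1.e+00] F [-5.32 -3.42  2.5 ] T [-0.629  0.881  0.321] op 0.151 q [-0.53  0.37  1.65 -0.    1.12 -1.19]
t 29.1 p [ 0.5655 -0.1932  0.076 ] phi 127.72 zax [-6.e-04 -3.e-04 -1.e+00] F [-5.05 -3.68  1.84] T [-0.588  0.829  0.301] op 0.151 q [-0.53  0.37  1.65 -0.    1.12 -1.19]
t 29.15 p [ 0.5655 -0.1932  0.076 ] phi 127.72 zax [-6.e-04 -4.e-04 -1.e+00] F [-4.75 -3.72  1.93] T [-0.583  0.892  0.292] op 0.148 q [-0.53  0.37  1.65 -0.    1.12 -1.19]
t 29.2 p [ 0.5655 -0.1932  0.076 ] phi 127.72 zax [-6.e-04 -3.e-04 -1.e+00] F [-5.96 -3.99  2.76] T [-0.569  0.877  0.325] op 0.153 q [-0.53  0.37  1.65 -0.    1.12 -1.19]
```

Tz settles at about 0.31 N m, which is right. Releasing and retreating upward.

Request:
drive_tool --deltas '[{"slide":[0,0,0],"delta_rot":[0,0,0],"hand":0.3},{"slide":[0,0,0],"delta_rot":[0,0,0],"hand":0.5},{"slide":[0,0,0],"delta_rot":[0,0,0],"hand":0.6},{"slide":[0,0,-0.1],"delta_rot":[0,0,0],"hand":0.6},{"slide":[0,0,-0.3],"delta_rot":[0,0,0],"hand":0.6}]'

```text
time_s: 29.88
eef_pos: [0.5653, -0.1925, 0.0959]
eef_rot: [-0.001, 0.44, 0.898, 0.0]
wrist_force: [-0.1, -0.8, -0.3]
opening: 0.603
```

Request:
drive_tool --deltas '[{"slide":[0,0,-0.6],"delta_rot":[0,0,0],"hand":0.6},{"slide":[0,0,-0.8],"delta_rot":[0,0,0],"hand":0.6},{"slide":[0,0,-0.8],"delta_rot":[0,0,0],"hand":0.6},{"slide":[0,0,-0.6],"delta_rot":[0,0,0],"hand":0.6},{"slide":[0,0,-0.1],"delta_rot":[0,0,0],"hand":0.6}]'

```text
time_s: 30.5
eef_pos: [0.5673, -0.1937, 0.2448]
eef_rot: [0.003, 0.44, 0.898, -0.0]
wrist_force: [0.0, -0.1, 0.5]
opening: 0.6
```

```bash
python3 look.py 20
```

```text
t 30.5 p [ 0.5673 -0.1937  0.2448] phi 127.73 zax [ 0.0056 -0.0031 -1.    ] F [ 0.   -0.13  0.47] T [-0.029  0.031  0.024] op 0.6 q [-0.53  0.2   1.5   0.    1.43 -1.19]
```

View pics/scene20.png

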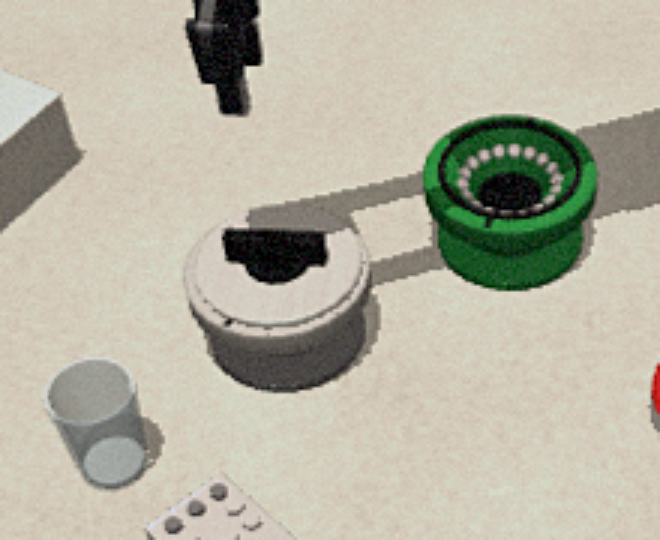

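View pics/top20.png

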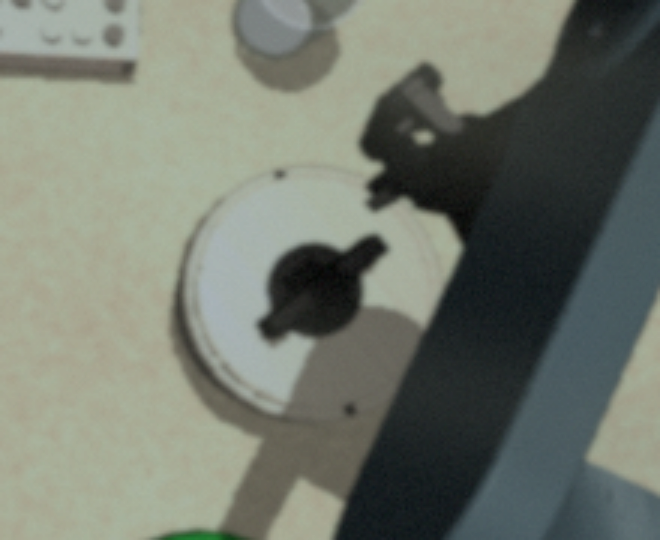

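The bar stands at about -52° (127.8° the other way), matching the tool's final 127.7°, so the lid has not sprung back. It is level and touched by nothing. Handing in.

```bash
python3 -c "
from bench import ctrl
print(ctrl.hand_in())"
```

```text
the job is handed in; nothing more can be done
None
```

The rotor is closed: I picked up the silver lid, set its pins through the hub's gaps, turned it about 66° clockwise and let go. I handed the job in at about 30.6 s on the robot's clock; no verdict is reported.

- **Tightness:** the pins bit at about 53–55°. The moment settled at about 0.31 N m, with readings from 0.29 to 0.37. I leaned on the lid with only a few newtons.
- **After letting go:** the lid sits level on the rim. Its bar is at the angle I turned it to, within a degree by eye, so it has not sprung back. The gripper is clear above it.
- **Bystanders:** the beaker and the part of the rack in view of the last pictures had not moved. The tip box was outside those close-ups, but the arm never went near it.

**What disagreed:**
- **Fingertip position:** the fingertips ended about 26 mm short of the reported TCP. My first grasp therefore closed on air above the bar.
- **Pressing on the bar:** while finding this out by feel, I pressed the closed fingertips on the bar's top with up to about 28 N. I then gripped at a TCP height of 15 mm.
- **Side force:** during tightening there was also about 6 N of sideways force, probably from a slight off-centre grip.

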